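# Load the sleeve-label roll on the bent arm of the dispenser

## Robot

A 6-joint arm with a two-finger parallel gripper is mounted at the origin on the work surface. World frame = base frame: x ahead of the robot, y to its left, z up, the work surface at z = 0. Lengths are in mm, angles in rad, forces in N, time in s.
With the tool pointing down it reaches from about 350 to 775 mm from the base axis. Payload 7.3 kg.
Tool frame: the origin (TCP) lies midway between the tips of the shut fingers; the grasp point (between the pads) lies 19 mm behind it; z points along the fingers, y is the line along which they close (so a half turn about z gives the same grasp; the last joint's range is limited). The gripper opens to 92 mm and grips with 3 to 60 N. Pads are 19 mm wide; open, the fingers measure 130 mm over their backs; the gripper's body (75 mm by 190 mm) begins 47 mm behind the grasp point.
Start: joints at [-1.277, 0.342, 1.524, -0, 1.275, -0.146], TCP at [223.547, -475.049, 226.741] pointing down, gripper open.
Joint ranges: [-2.53, 2.53], [-0.77, 2.02], [0.04, 2.7], [-1, 4.14], [0.28, 2.66], [-3.11, 3.11]. Speed limits (rad/s): [2.57, 2.57, 3.14, 3.14, 3.14, 3.14].

## Interface

Orientations are given as [roll, pitch, yaw] about the fixed x, y, z axes, in that order (R = Rz(yaw) Ry(pitch) Rx(roll)).
In Python, from plant import readout, vision, order, models gives the robot as it stands. The module is installed in compiled form; this text tells all that it offers.
- The arm moves only by the tool step_arm, never from a script. Its argument "series" is text: rows parted by semicolons, each of 7 numbers parted by spaces: the gripper's target within -1 to 1 (shut at 1, half-way at 0, fully open at -1), then the shift along the tool's x, y, z each as a share of 80 mm, from -1 to 1, then the turn, a rotation vector about the tool's x, y, z each as a share of 2 pi rad, from -1 to 1. In form: jaw x y z ax ay az; .... A call has 1 to 20 rows; each row is the pose to reach, as a shift and turn from the pose commanded when the call began, along the tool's axes at that moment, turning the shorter way round; what a row does not reach only later rows make up. A row lasts 1/10 s, in which the tool goes at most 50 mm and 8.59 degrees, less where a joint would pass 70% of its speed; a pose out of reach is approached as far as the arm can. A call with a number of a shift or a turn outside -1 to 1 is refused whole. A call with a gripper value outside its range is refused whole. The fingers move at their own pace and stop on an object; the grip force is fixed at half the most. Time passes only in rows, so rows that repeat a pose let the fingers close. It gives the time, the measured TCP pose, the force, the opening and the grip force at its end, in the units of the state.
- readout.get_obs(): the state, without advancing time (a new reading comes with each control period).
- vision.capture(name): name is "scene" or "top" or "wrist"; returns a dict with "frame" (480x640x3 uint8, red, green, blue), "depth" (480x640 float32, mm along the optical axis (not along the pixel's ray), 0 where there is no reading), "fovy" (degrees; the focal length in pixels is half the picture's height over the tangent of half this angle, whatever the lens; pixels are square), "cx", "cy" (the principal point, pixels), "rvec" (rotation vector, rad) and "tvec" (3), from world to camera coordinates, as OpenCV has them; the wrist camera has in their place "mount" (4x4, takes a point from camera to tool coordinates, whose origin is the TCP and whose axes are the flange's). Camera axes: x right, y down, z forward; pixel columns grow to the right and rows downward; lengths in mm; the calibration is good to about 2 mm. A picture is of the moment at which its call begins: read the wrist's pose just before it.
- order.close_job(): hands the job in; it is judged then, once.
Trained networks look in a picture, given as the dict that the camera call returned (one of the last four; its "shot" number tells which), for a name from the list of things; names that differ only in an ending like _2 or _b are one class to them, and where a whole thing is asked for, a point or a joint stands for the part that bears it (a point fixed in the world has none). Each returns a list of dicts, best first, with "p" (0 to 1); they miss things now and then, are a little off and sometimes report something else, mostly with a low value. They report only what shows in the picture. A call takes as long as a camera call. They do not tell look-alikes from the thing itself.
- models.look_for(picture, thing): "position" ([column, row] in pixels, amid what is visible of it).
- models.pinpoint(picture, thing): "position" ([column, row] in pixels: a listed point, or the origin of a listed thing).
The state is a dict: "time": time; "joint_positions": joint angles; "dq": joint speeds; "tau": joint torques, N m; "tool_pos": TCP position; "tcp_rot": TCP orientation; "contact_force": force on the tool from outside, world axes, zero at the start; "moment": the same for the moment, N m; "grip_width": finger opening in mm; "finger_force": force on a finger pad.
Only numpy, scipy, OpenCV 4.12 (cv2) and the standard library are available. Lean on these libraries where they do the work, as an engineer would, in place of code of your own. Each camera call takes 0.05 s, during which the arm holds its last target. There are 200 camera calls.

## Task

Lift the label roll out of its rest, thread it over the free end of the dispenser's bent steel arm and slide it round the bend, turning it with the arm, until it sits against the collar by the post. Be gentle: the roll is a close fit, so feel your way and never force it against the arm. Then let go and leave the roll hanging there, with the other things on the table left alone.

Things in the scene. Friction and masses are not known exactly. Their poses are not given: they have to be found in the camera images.
- roll_center (a point): Centre of the loose label roll: rigid white paper roll on a cardboard core, 110 mm outside diameter, 30 mm wide, 28 mm through bore, about 0.25 kg (varies). Its x axis is the bore axis, horizontal at the start: the roll stands on edge in its rest, only its lowest 20 mm inside it, so it can be pinched from above by its two flat faces over the bore.
- cradle: The fixed steel rest of the roll: a small open tray 48 mm (x) by 90 mm (y), 30 mm high; origin at the centre of its underside. The roll stands between its long walls, bore axis along the rest's x axis.
- holder: Fixed dispenser: grey foot plate 160 x 130 x 12 mm, a 28 mm post and on it the arm, a rigid bent steel rod of 24 mm diameter lying in one horizontal plane, centre line 130 mm above the table. Nothing on it is higher than 20 mm above that line. Origin at the foot of the post axis, on the table. The arm's straight inner leg runs from the post along the holder's +x.
- rod_tip (a point): The very end, on the centre line, of the arm's free end, which is a hemisphere of 12 mm radius. Behind it lies the straight outer leg, about 50 mm long; its outward direction is 1.30 rad from the holder's +x towards its +y. Axes are the holder's.
- home (a point): Where the roll's centre belongs: on the centre line of the inner leg, 41 mm from the post axis, 15 mm in front of the face of the collar (a 40 mm disc fixed on the arm, face 26 mm from the post axis). A roll hanging freely there has its centre 2 mm lower. Axes are the holder's.
- muffins: Bystander: clear box of four muffins, 113 x 113 x 80 mm, loose; origin at the centre of its underside.
- spray: Bystander: white bottle with a blue cap, 52 mm diameter, 120 mm tall, loose; origin at the centre of its underside.
- bowl: Bystander: steel bowl, 120 mm across, 50 mm high, loose; origin at the centre of its underside.
- bend_start (a point): Centre line of the arm where the inner leg ends, 75 mm from the post axis. From here outward to the outer leg the arm bends to the left (towards the holder's +y) by 1.30 rad in all. It was bent by hand and is no true arc: some stretches have a radius of about 80 mm, others are nearly straight, where is not known, so it must be followed by feel. Axes are the holder's.
Not all that is in view belongs to the job. What is shaped like the part that bears roll_center but green or purple is not meant.

How it is judged:
By the outcome, as a careful person would: the job done as asked, in the order asked, and still so for the second after the job is handed in, with the robot touching nothing.
It also fails if it takes over 72 s, if anything falls off the work surface, if the arm or the gripper's body presses on something with over 40 N, if the wrist force passes 120 N, or if a joint passes its speed limit or range.

## Working session

There is one attempt and no reset: what is moved stays moved. The work goes in short steps, Python scripts to look and compute and a tool call to move; the robot and the scene stay as the last step left them, time stands still between calls to the robot, and variables do not carry over. Pictures are saved under pics/ and viewed, at most 10 in all, crops included, and the job is handed in when it is done.

Besides the shell and the picture viewer there is one more tool, called after "Emit:" as name(argument=value, ...) on one line, values as JSON. step_arm: Moves the arm, as the interface text tells. Shift numbers are shares of 80 mm and turn numbers shares of 2 pi rad, none past 1 either way. Its arguments: {"type":"object","properties":{"series":{"type":"string"}},"required":["series"]}

```bash
mkdir -p pics; cat > h.py <<'E'
import numpy as np, cv2
from scipy.spatial.transform import Rotation as R
from plant import readout, vision, order, models
def T_wc(p, o=None):
    """camera->world 4x4"""
    T=np.eye(4)
    if 'mount' in p:
        o=o or readout.get_obs()
        T[:3,:3]=R.from_euler('xyz',o['tcp_rot']).as_matrix(); T[:3,3]=o['tool_pos']
        return T@np.array(p['mount'])
    T[:3,:3]=cv2.Rodrigues(np.array(p['rvec'],float))[0]; T[:3,3]=np.ravel(p['tvec'])
    return np.linalg.inv(T)
def f(p): return p['frame'].shape[0]/2/np.tan(np.radians(p['fovy'])/2)
def ray(p,uv,T):
    d=np.array([(uv[0]-p['cx'])/f(p),(uv[1]-p['cy'])/f(p),1.])
    return T[:3,3],T[:3,:3]@d
def at_z(p,uv,z,T):
    o,d=ray(p,uv,T); return o+d*(z-o[2])/d[2]
def cloud(p,T):
    v,u=np.mgrid[:480,:640]; D=p['depth']
    P=np.stack([(u-p['cx'])/f(p)*D,(v-p['cy'])/f(p)*D,D],-1)
    return P@T[:3,:3].T+T[:3,3]
def save(p,n): cv2.imwrite('pics/'+n,p['frame'][:,:,::-1])
E
python3 - <<'E'
from h import *
o=readout.get_obs(); print(o)
for c in ['scene','top']:
    p=vision.capture(c); save(p,c+'1.png'); T=T_wc(p); C=cloud(p,T); print(c,p.keys() if c=='top' else '',p['fovy'],T[:3,3].round())
    for n,z in [('roll_center',60),('cradle',0),('holder',0),('rod_tip',130),('home',130),('bend_start',130),('muffins',0),('spray',0),('bowl',0)]:
        for r in models.pinpoint(p,n)[:3]:
            u=r['position']; print(n,round(r['p'],2),np.round(u),at_z(p,u,z,T).round(),C[int(u[1]),int(u[0])].round())
E
```

```text
{'time': 0.0, 'joint_positions': array([-1.27704316e+00,  3.42713612e-01,  1.52501791e+00, -3.79298385e-05,
        1.27540884e+00, -1.45961904e-01]), 'dq': array([-0.00133205,  0.00090136,  0.00041207,  0.00046882,  0.00052858,
       -0.00161772]), 'tau': array([-5.21773145e-04, -4.31248462e+01, -2.44215560e+01,  7.16139749e-02,
        5.58968622e-02, -1.13845317e-04]), 'tool_pos': array([ 223.38971195, -474.6458355 ,  226.04938883]), 'tcp_rot': array([-3.14005613e+00, -1.89220440e-04,  4.39725992e-01]), 'contact_force': array([-0.20702562, -0.17556291, -0.01055461]), 'moment': array([-0.05600639,  0.00369002, -0.0433768 ]), 'finger_force': 0.0, 'grip_width': 91.92242186290325}
scene  54.02208044980772 [1073. -292.  932.]
roll_center 0.87 [191. 291.] [ 469. -318.   60.] [ 485. -319.   86.]
roll_center 0.8 [252. 256.] [ 432. -166.   60.] [ 457. -171.   95.]
roll_center 0.57 [231. 221.] [ 311. -179.   60.] [ 328. -184.   82.]
cradle 0.72 [255. 271.] [ 432. -164.    0.] [ 453. -169.   31.]
holder 0.6 [344. 247.] [452.  63.   0.] [463.  55.  19.]
rod_tip 0.59 [467. 214.] [564. 309. 13
[... 733 characters left out ...]
316.   60.] [ 469. -303.  105.]
roll_center 0.63 [397. 270.] [ 446. -173.   60.] [ 446. -165.  122.]
cradle 0.63 [395. 273.] [ 440. -176.    0.] [ 440. -161.  123.]
holder 0.87 [289. 272.] [447.  63.   0.] [445.  51. 137.]
rod_tip 0.88 [160. 216.] [565. 311. 130.] [584. 356.   1.]
home 0.88 [277. 254.] [482.  75. 130.] [482.  75. 136.]
bend_start 0.73 [266. 242.] [507.  97. 130.] [506.  96. 140.]
bend_start 0.4 [291. 273.] [443.  49. 130.] [443.  50. 126.]
muffins 0.87 [386. 180.] [ 653. -163.    0.] [ 638. -154.   79.]
spray 0.77 [473. 198.] [ 605. -359.    0.] [ 596. -339.   70.]
bowl 0.86 [191. 312.] [365. 287.   0.] [366. 289.   0.]
bowl 0.63 [159. 216.] [584. 358.   0.] [586. 357.   3.]
```

View pics/scene1.png

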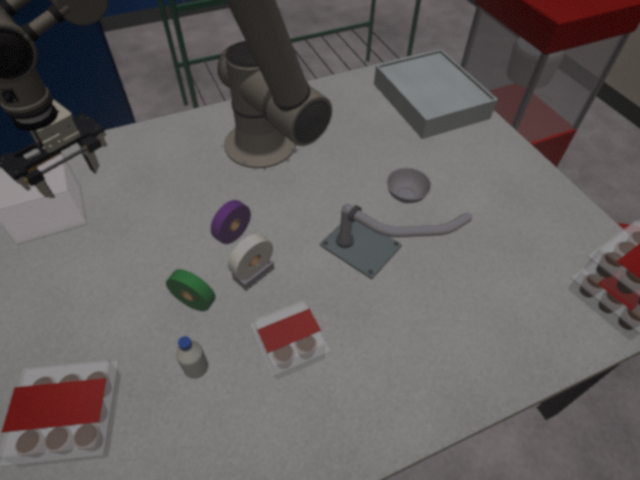

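View pics/top1.png

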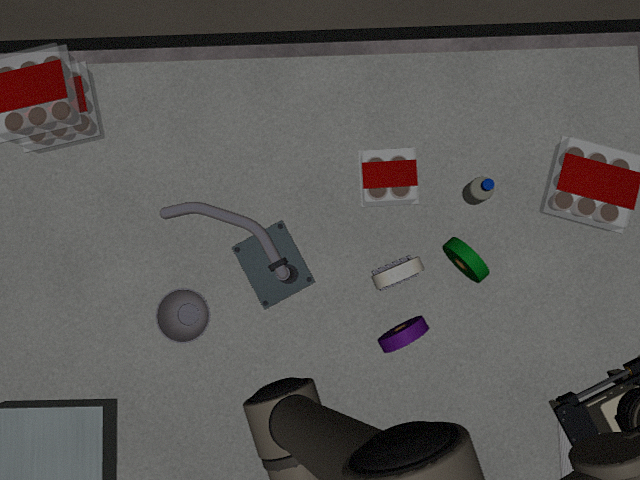

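The white roll stands in its tray at about (397,270) in the top view, with the purple and green look-alikes beside it. The arm runs from the post at (288,272) through a bend near (230,215) to the tip at (163,213). Next I measure the roll's axis and the arm's centre line from the clouds.

```bash
cat >> h.py <<'E'
def rod(p,C,lo=132,hi=150):
    m=(p['depth']>0)&(C[...,2]>lo)&(C[...,2]<hi)&(C[...,0]>400)&(C[...,1]>20)&(C[...,1]<340)
    return C[m]
E
python3 - <<'E'
from h import *
for c in ['scene','top']:
    p=vision.capture(c); T=T_wc(p); C=cloud(p,T)
    m=(p['depth']>0)&(C[...,2]>60)&(abs(C[...,0]-440)<60)&(abs(C[...,1]+168)<55)&(p['frame'].min(-1)>100)
    Q=C[m]; print(c,len(Q),Q.min(0).round(),Q.max(0).round())
    top=Q[Q[:,2]>Q[:,2].max()-25]; xy=top[:,:2]; r=cv2.minAreaRect(xy.astype(np.float32)); print(r)
    w,V=np.linalg.eigh(np.cov(Q[:,:2].T)); print('axis',V[:,0],np.arctan2(V[1,0],V[0,0]),Q.mean(0))
    q=rod(p,C,120); print(len(q),np.percentile(q[:,2],[5,50,95]))
    for a in range(30,330,12):
        s=q[(q[:,1]>=a)&(q[:,1]<a+12)]
        if len(s): print(a+6,s[:,0].mean().round(1),s[:,0].min().round(),s[:,0].max().round(),s[:,2].max().round(1),len(s))
E
```

```text
scene 507 [ 411. -223.   87.] [ 470. -122.  127.]
((439.5128173828125, -172.18991088867188), (32.62360382080078, 89.30702209472656), 24.12688446044922)
axis [-0.93042795 -0.36647487] -2.7663751967931565 [ 444.10916565 -181.63712728  114.49959438]
1524 [127.89893033 139.77604189 144.43551914]
48 444.8 436.0 454.0 137.2 20
60 457.3 429.0 476.0 147.1 117
72 468.4 430.0 494.0 150.0 105
84 488.3 437.0 520.0 149.9 142
96 511.9 459.0 534.0 145.7 108
108 529.7 495.0 544.0 144.9 93
120 541.6 520.0 554.0 146.3 76
132 549.6 533.0 559.0 145.4 64
144 554.8 542.0 563.0 144.7 64
156 559.5 545.0 570.0 145.0 59
168 562.4 546.0 572.0 146.3 63
180 567.8 553.0 578.0 147.5 64
192 572.2 559.0 582.0 145.2 62
204 576.5 562.0 585.0 144.2 60
216 580.1 562.0 590.0 146.7 63
228 583.6 570.0 591.0 144.7 59
240 584.7 569.0 593.0 145.0 56
252 584.7 571.0 593.0 144.4 55
264 582.0 568.0 591.0 144.6 44
276 580.0 567.0 588.0 144.1 48
288 577.7 565.0 587.0 145.4 51
300 575.4 561.0 583.0 144.9 45
312 576.8 570.0 580.0 137.9 6
top 626 [ 408. -215.   93.] [ 468. -124.  126.]
((439.5361022949219, -171.59715270996094), (28.9
[... 209 characters left out ...]
.0 465.0 136.1 19
60 452.1 431.0 474.0 149.6 127
72 459.5 432.0 494.0 149.9 146
84 480.1 448.0 517.0 149.8 175
96 504.1 454.0 533.0 144.4 152
108 523.0 495.0 545.0 145.5 113
120 535.1 515.0 552.0 144.6 89
132 544.2 528.0 558.0 145.1 80
144 549.4 536.0 563.0 144.2 74
156 553.9 540.0 567.0 145.5 73
168 558.1 545.0 571.0 144.4 74
180 562.2 549.0 576.0 144.3 74
192 566.8 554.0 581.0 145.1 75
204 571.4 558.0 585.0 144.1 71
216 575.7 563.0 589.0 144.6 75
228 578.8 567.0 592.0 145.1 67
240 579.9 569.0 592.0 144.5 74
252 579.9 569.0 593.0 144.4 71
264 577.6 567.0 591.0 143.3 71
276 574.9 564.0 589.0 145.2 72
288 572.7 562.0 587.0 145.0 72
300 570.6 561.0 584.0 144.8 66
312 571.4 566.0 577.0 139.7 11
```

Emit:
step_arm(series="-0.3 0 0 -0.5 0 0 0; -0.3 0 0 -0.5 0 0 0")

```text
time: 1.3
tool_pos: [224.2, -477.0, 271.1]
tcp_rot: [3.133, 0.001, 0.44]
contact_force: [-1.2, -1.0, 0.3]
grip_width: 80.7
finger_force: 0.0
```

```bash
cat >> h.py <<'E'
def rel(pose,new):
    """pose=(x,y,z,yaw) tool down -> numbers for a row reaching new"""
    B=R.from_euler('xyz',[np.pi,0,pose[3]]).as_matrix()
    d=B.T@(np.array(new[:3])-np.array(pose[:3]))/80
    a=-((new[3]-pose[3]+np.pi)%(2*np.pi)-np.pi)/(2*np.pi)
    return np.r_[d,0,0,a].round(3)
def chain(*ps):
    for a,b in zip(ps,ps[1:]): print(b,'<-',*rel(a,b))
E
python3 - <<'E'
from h import *
P0=np.array([223.5,-475,266.7,.44]); E=np.array([440,-171,240,1.96])
w=P0+(E-P0)*.22; w[3]=1.74
b=P0+(E-P0)*.49;b[3]=1.74
c=P0+(E-P0)*.76;c[3]=1.74
chain(P0,w,b,c,E)
p=vision.capture('wrist'); print(p['mount'],p['fovy'])
E
```

```text
[ 271.13  -408.12   260.826    1.74 ] <- 0.895 -0.503 0.073 0.0 0.0 -0.207
[ 329.585 -326.04   253.617    1.74 ] <- 0.888 0.893 0.09 0.0 0.0 -0.0
[ 388.04  -243.96   246.408    1.74 ] <- 0.888 0.893 0.09 0.0 0.0 -0.0
[ 440.   -171.    240.      1.96] <- 0.79 0.794 0.08 0.0 0.0 -0.035
[[-3.48090174e-04 -9.59166109e-01 -2.82843160e-01  7.75237795e+01]
 [ 9.99999925e-01 -2.85762329e-04 -2.61617096e-04 -1.03991677e+00]
 [ 1.70108331e-04 -2.82843230e-01  9.59166137e-01 -1.57249557e+02]
 [ 0.00000000e+00  0.00000000e+00  0.00000000e+00  1.00000000e+00]] 60.483271506470416
```

Emit:
step_arm(series="-0.3 0.895 -0.503 0.073 0 0 -0.207; -0.3 0.895 -0.503 0.073 0 0 -0.207; -0.3 0.895 -0.503 0.073 0 0 -0.207; -0.3 0.895 -0.503 0.073 0 0 -0.207; -0.3 0.895 -0.503 0.073 0 0 -0.207; -0.3 0.895 -0.503 0.073 0 0 -0.207; -0.3 0.895 -0.503 0.073 0 0 -0.207; -0.3 0.895 -0.503 0.073 0 0 -0.207; -0.3 0.895 -0.503 0.073 0 0 -0.207; -0.3 0.895 -0.503 0.073 0 0 -0.207")

```text
time: 2.35
tool_pos: [271.1, -407.8, 260.2]
tcp_rot: [-3.141, -0.001, 1.741]
contact_force: [-0.5, 0.3, -0.5]
grip_width: 59.8
finger_force: 0.0
```

Emit:
step_arm(series="-0.3 0.888 0.893 0.09 0 0 0; -0.3 0.888 0.893 0.09 0 0 0; -0.3 0.888 0.893 0.09 0 0 0; -0.3 0.888 0.893 0.09 0 0 0")

```text
time: 2.75
tool_pos: [330.1, -325.3, 253.5]
tcp_rot: [-3.141, 0.0, 1.741]
contact_force: [-0.9, 0.0, 0.2]
grip_width: 59.9
finger_force: 0.0
```

Emit:
step_arm(series="-0.3 0.888 0.893 0.09 0 0 0; -0.3 0.888 0.893 0.09 0 0 0; -0.3 0.888 0.893 0.09 0 0 0; -0.3 0.888 0.893 0.09 0 0 0")

```text
time: 3.15
tool_pos: [388.0, -244.4, 246.4]
tcp_rot: [-3.141, 0.001, 1.741]
contact_force: [-0.6, -1.0, -0.5]
grip_width: 59.6
finger_force: 0.0
```

Emit:
step_arm(series="-0.3 0.79 0.794 0.08 0 0 -0.035; -0.3 0.79 0.794 0.08 0 0 -0.035; -0.3 0.79 0.794 0.08 0 0 -0.035; -0.3 0.79 0.794 0.08 0 0 -0.035; -0.3 0.79 0.794 0.08 0 0 -0.035; -0.3 0.79 0.794 0.08 0 0 -0.035")

```text
time: 3.75
tool_pos: [439.4, -172.6, 240.2]
tcp_rot: [-3.141, 0.001, 1.957]
contact_force: [-0.2, -0.2, -0.9]
grip_width: 59.2
finger_force: 0.0
```

```bash
python3 - <<'E'
from h import *
o=readout.get_obs(); print(o['tool_pos'],o['tcp_rot'],o['contact_force'])
p=vision.capture('wrist'); T=T_wc(p,o); C=cloud(p,T); save(p,'w1.png')
m=(p['depth']>0)&(C[...,2]>40)&(np.hypot(C[...,0]-440,C[...,1]+170)<65)
Q=C[m]; print(len(Q),Q[:,2].max())
t=Q[Q[:,2]>Q[:,2].max()-15]; print(cv2.minAreaRect(t[:,:2].astype(np.float32)))
t=Q[Q[:,2]>Q[:,2].max()-30]; print(cv2.minAreaRect(t[:,:2].astype(np.float32)))
for r in models.pinpoint(p,'roll_center'): print(r['p'],r['position'],at_z(p,r['position'],62,T))
E
```

```text
[ 439.36772342 -172.5818136   240.17575473] [-3.14143517e+00  5.14638141e-04  1.95724192e+00] [-0.21050424 -0.15146746 -0.91870176]
103085 351.56413377602536
((429.9143371582031, -147.97064208984375), (111.65164947509766, 5.40293025970459), 21.392269134521484)
((430.623779296875, -148.17376708984375), (121.89598846435547, 24.949609756469727), 22.09007453918457)
0.9 [174.9, 157.4] [ 312.87065894 -175.2432489    62.        ]
```

View pics/w1.png

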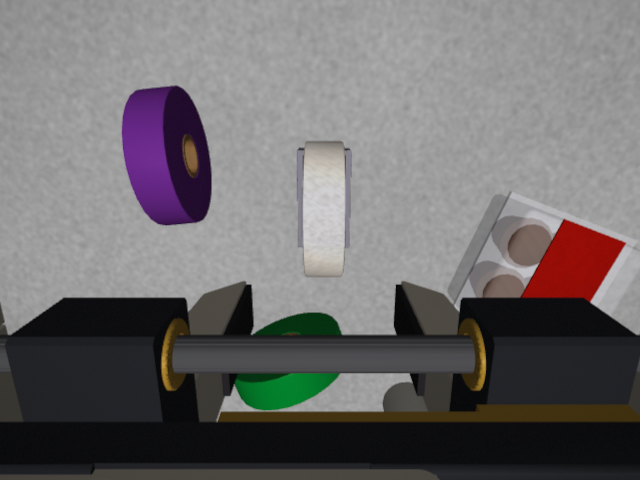

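The white roll fills columns 303–346, rows 140–276, upright in its tray and well aligned with the open fingers. I leave the gripper's own pixels out and measure it.

```bash
python3 - <<'E'
from h import *
o=readout.get_obs(); print(o['tool_pos'],o['tcp_rot'])
p=vision.capture('wrist'); T=T_wc(p,o); C=cloud(p,T)
m=(p['depth']>0)&(C[...,2]>60)&(C[...,2]<135)&(np.hypot(C[...,0]-440,C[...,1]+170)<65)
v,u=np.nonzero(m); k=(u>290)&(u<360)&(v<280); Q=C[v[k],u[k]]; print(len(Q),np.percentile(Q[:,2],99.5))
for h in (10,20,35):
    t=Q[Q[:,2]>np.percentile(Q[:,2],99.5)-h]; print(cv2.minAreaRect(t[:,:2].astype(np.float32)))
E=np.array([440,-171,240,1.96])
E1=np.array([440,-171,160,1.96]);E2=np.array([440,-171,86,1.96]); chain(E,E1,E2)
E
```

```text
[ 439.50178367 -172.1208019   240.18410155] [-3.14153657e+00  3.81554466e-04  1.95801371e+00]
5681 123.32763582191221
((438.86151123046875, -167.7564697265625), (30.03285789489746, 62.66006851196289), 21.779380798339844)
((438.9421081542969, -167.9581756591797), (30.034770965576172, 84.12532043457031), 21.78384780883789)
((438.77593994140625, -167.54232788085938), (30.034770965576172, 99.09339141845703), 21.78384780883789)
[ 440.   -171.    160.      1.96] <- 0.0 -0.0 1.0 0.0 0.0 -0.0
[ 440.   -171.     86.      1.96] <- 0.0 -0.0 0.925 0.0 0.0 -0.0
```

```bash
python3 - <<'E'
from h import *
E=np.array([440,-171,240,1.96])
chain(E,[439.4,-167.4,161,1.951],[439.4,-167.4,89,1.951],[439.4,-167.4,165,1.951])
E
```

```text
[439.4, -167.4, 161, 1.951] <- 0.044 0.01 0.988 0.0 0.0 0.001
[439.4, -167.4, 89, 1.951] <- 0.0 -0.0 0.9 0.0 0.0 -0.0
[439.4, -167.4, 165, 1.951] <- 0.0 0.0 -0.95 0.0 0.0 -0.0
```

Emit:
step_arm(series="-0.3 0.044 0.01 0.988 0 0 0.001; -0.3 0.044 0.01 0.988 0 0 0.001; -0.3 0.044 0.01 0.988 0 0 0.001; -0.3 0.044 0.01 0.988 0 0 0.001")

```text
time: 4.3
tool_pos: [439.6, -167.9, 161.7]
tcp_rot: [-3.142, 0.0, 1.954]
contact_force: [-0.0, 0.6, 0.0]
grip_width: 60.1
finger_force: 0.0
```

Emit:
step_arm(series="-0.3 0 0 0.3 0 0 0; -0.3 0 0 0.6 0 0 0; -0.3 0 0 0.9 0 0 0; -0.3 0 0 0.9 0 0 0; 1 0 0 0.9 0 0 0; 1 0 0 0.9 0 0 0; 1 0 0 0.9 0 0 0; 1 0 0 0.9 0 0 0; 1 0 0 0.9 0 0 0; 1 0 0 0.9 0 0 0; 1 0 0 0.9 0 0 0; 1 0 0 0.9 0 0 0")

```text
time: 5.5
tool_pos: [439.7, -167.7, 89.7]
tcp_rot: [3.141, 0.001, 1.954]
contact_force: [-1.1, -0.3, 6.0]
grip_width: 29.6
finger_force: 29.9
```

```bash
python3 - <<'E'
from h import *
chain([439.4,-167.4,89,1.951],[439.4,-167.4,165,1.951],[445,-130,240,2.5],[475,-40,260,2.8],[500,55,260,3.33],[500,130,260,3.33])
E
```

```text
[439.4, -167.4, 165, 1.951] <- 0.0 0.0 -0.95 0.0 0.0 -0.0
[445, -130, 240, 2.5] <- 0.408 0.238 -0.938 0.0 0.0 -0.087
[475, -40, 260, 2.8] <- 0.373 1.126 -0.25 0.0 0.0 -0.048
[500, 55, 260, 3.33] <- 0.103 1.224 0.0 0.0 0.0 -0.084
[500, 130, 260, 3.33] <- -0.176 0.921 0.0 0.0 0.0 -0.0
```

Emit:
step_arm(series="1 0 0 -0.1 0 0 0; 1 0 0 -0.3 0 0 0; 1 0 0 -0.6 0 0 0; 1 0 0 -0.95 0 0 0; 1 0 0 -0.95 0 0 0; 1 0 0 -0.95 0 0 0")

```text
time: 6.1
tool_pos: [439.1, -167.2, 164.8]
tcp_rot: [3.142, -0.0, 1.954]
contact_force: [-0.3, 0.7, -3.4]
grip_width: 30.1
finger_force: 29.8
```

```bash
python3 - <<'E'
from h import *
chain([439.4,-167.4,165,1.951],[450,-120,240,2.8],[480,-45,260,3.33],[500,30,260,3.33],[500,105,260,3.33])
E
```

```text
[450, -120, 240, 2.8] <- 0.501 0.343 -0.938 0.0 0.0 -0.135
[480, -45, 260, 3.33] <- -0.039 1.009 -0.25 0.0 0.0 -0.084
[500, 30, 260, 3.33] <- -0.421 0.874 0.0 0.0 0.0 -0.0
[500, 105, 260, 3.33] <- -0.176 0.921 0.0 0.0 0.0 -0.0
```

Emit:
step_arm(series="1 0 0 -0.5 0 0 0; 1 0.501 0.343 -0.938 0 0 -0.135; 1 0.501 0.343 -0.938 0 0 -0.135; 1 0.501 0.343 -0.938 0 0 -0.135; 1 0.501 0.343 -0.938 0 0 -0.135; 1 0.501 0.343 -0.938 0 0 -0.135; 1 0.501 0.343 -0.938 0 0 -0.135; 1 0.501 0.343 -0.938 0 0 -0.135; 1 0.501 0.343 -0.938 0 0 -0.135")

```text
time: 7.0
tool_pos: [449.3, -119.7, 238.8]
tcp_rot: [3.141, -0.003, 2.799]
contact_force: [-0.2, -0.0, -4.2]
grip_width: 29.9
finger_force: 30.0
```

Emit:
step_arm(series="1 -0.039 0.99 -0.25 0 0 -0.084; 1 -0.039 0.99 -0.25 0 0 -0.084; 1 -0.039 0.99 -0.25 0 0 -0.084; 1 -0.039 0.99 -0.25 0 0 -0.084; 1 -0.039 0.99 -0.25 0 0 -0.084; 1 -0.039 0.99 -0.25 0 0 -0.084")

```text
time: 7.6
tool_pos: [478.9, -46.3, 259.6]
tcp_rot: [3.141, -0.001, -2.957]
contact_force: [0.4, 0.2, -4.0]
grip_width: 30.3
finger_force: 30.0
```

Emit:
step_arm(series="1 -0.421 0.874 0 0 0 0; 1 -0.421 0.874 0 0 0 0; 1 -0.421 0.874 0 0 0 0; 1 -0.421 0.874 0 0 0 0")

```text
time: 8.0
tool_pos: [499.0, 28.7, 259.7]
tcp_rot: [-3.141, -0.001, -2.954]
contact_force: [-0.7, -0.4, -3.7]
grip_width: 30.0
finger_force: 30.0
```

Emit:
step_arm(series="1 -0.176 0.921 0 0 0 0; 1 -0.176 0.921 0 0 0 0; 1 -0.176 0.921 0 0 0 0; 1 -0.176 0.921 0 0 0 0; 1 -0.176 0.921 0 0 0 0")

```text
time: 8.5
tool_pos: [499.2, 102.3, 260.0]
tcp_rot: [-3.141, -0.0, -2.955]
contact_force: [-0.8, 0.2, -3.0]
grip_width: 29.7
finger_force: 30.0
```

```bash
python3 - <<'E'
from h import *
o=readout.get_obs(); print(o['time'],o['tool_pos'],o['tcp_rot'],o['contact_force'],o['moment'])
p=vision.capture('wrist'); T=T_wc(p,o); C=cloud(p,T); save(p,'w2.png')
for n in ['rod_tip','bend_start','home','holder']:
  for r in models.pinpoint(p,n)[:2]: print(n,r['p'],r['position'],at_z(p,r['position'],0 if n=='holder' else 130,T))
E
```

```text
8.5 [499.18961704 102.25984892 260.00080405] [-3.14085398e+00 -2.73661555e-04 -2.95502273e+00] [-0.7735418   0.17884623 -2.96908533] [ 0.15091317 -0.12404958 -0.00313629]
holder 0.91 [298.5, 129.9] [442.47824497  68.04544492   0.        ]
```

View pics/w2.png

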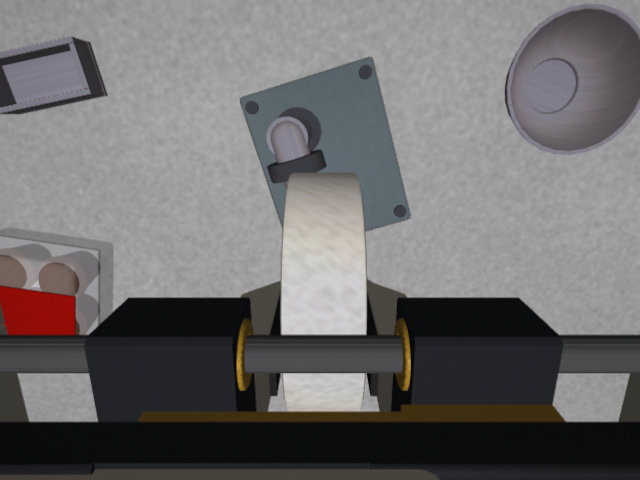

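Post cap at (290,140), collar at (297,165); the roll is gripped square at columns 283–366. The rod is hidden below, so I go past the tip, staying high, and look from there.

Emit:
step_arm(series="1 -0.338 0.767 0 0 0 0; 1 -0.338 0.767 0 0 0 0; 1 -0.338 0.767 0 0 0 0")

```text
time: 9.05
tool_pos: [514.4, 170.9, 259.7]
tcp_rot: [3.141, -0.0, -2.951]
contact_force: [-0.1, -0.8, -3.9]
grip_width: 30.1
finger_force: 30.0
```

Emit:
step_arm(series="1 -0.338 0.767 0 0 0 0; 1 -0.338 0.767 0 0 0 0; 1 -0.338 0.767 0 0 0 0")

```text
time: 9.35
tool_pos: [529.3, 235.6, 259.5]
tcp_rot: [-3.141, -0.001, -2.951]
contact_force: [-0.4, -0.3, -4.1]
grip_width: 29.5
finger_force: 30.0
```

Emit:
step_arm(series="1 -0.338 0.767 0 0 0 0; 1 -0.338 0.767 0 0 0 0; 1 -0.338 0.767 0 0 0 0")

```text
time: 9.65
tool_pos: [544.4, 300.2, 259.4]
tcp_rot: [-3.141, -0.001, -2.951]
contact_force: [0.5, 0.4, -3.2]
grip_width: 30.0
finger_force: 30.0
```

Emit:
step_arm(series="1 -0.338 0.767 0 0 0 0; 1 -0.338 0.767 0 0 0 0; 1 -0.338 0.767 0 0 0 0; 1 -0.338 0.767 0 0 0 0; 1 -0.338 0.767 0 0 0 0")

```text
time: 10.15
tool_pos: [559.6, 363.1, 260.3]
tcp_rot: [-3.141, -0.0, -2.955]
contact_force: [0.5, 0.2, -2.9]
grip_width: 29.5
finger_force: 30.0
```

```bash
cat >> h.py <<'E'
def midline(p,T,C,z0=130,lo=118,hi=148):
    """rod silhouette pixels projected on plane z0, binned along y"""
    m=(p['depth']>0)&(C[...,2]>lo)&(C[...,2]<hi)&(C[...,0]>480)&(C[...,1]>80)&(C[...,1]<335)
    v,u=np.nonzero(m); d=np.stack([(u-p['cx'])/f(p),(v-p['cy'])/f(p),np.ones(len(u))],-1)@T[:3,:3].T
    return T[:3,3]+d*((z0-T[2,3])/d[:,2:3])
E
python3 - <<'E'
from h import *
o=readout.get_obs(); print(o['time'],o['tool_pos'],o['tcp_rot'],o['contact_force'])
for c in ['wrist','top']:
    p=vision.capture(c); T=T_wc(p,o); C=cloud(p,T); save(p,c+'3.png')
    q=midline(p,T,C)
    for a in range(84,330,8):
        s=q[(q[:,1]>=a)&(q[:,1]<a+8)]
        if len(s)>3: print(a+4,((s[:,0].min()+s[:,0].max())/2).round(1),s[:,0].mean().round(1),np.ptp(s[:,0]).round(1),len(s))
    print(c,'ymax',q[:,1].max())
    for n in ['rod_tip','bend_start','home']:
      for r in models.pinpoint(p,n)[:1]: print(n,r['p'],r['position'],at_z(p,r['position'],130,T))
E
```

```text
10.15 [559.61159645 363.08266636 260.26097833] [-3.14062400e+00 -3.47564318e-04 -2.95469853e+00] [ 0.46243869  0.20257775 -2.86083326]
136 543.6 544.4 30.9 237
144 546.6 546.7 31.6 500
152 550.0 550.0 30.5 475
160 552.9 552.6 30.0 458
168 555.9 555.9 29.8 474
176 558.8 558.6 30.0 464
184 561.7 561.9 29.6 436
192 564.6 564.3 29.8 453
200 567.5 567.5 30.1 438
208 570.6 570.3 29.7 438
216 573.5 573.3 29.9 430
224 575.8 575.9 28.9 415
232 578.1 578.2 27.5 400
240 579.5 579.5 26.2 384
248 580.3 580.1 25.2 374
256 579.9 579.8 25.2 370
264 578.6 578.5 25.8 371
272 577.2 577.0 25.8 372
280 575.6 575.5 25.6 371
288 574.1 573.9 25.7 373
296 572.2 572.3 26.4 373
304 571.2 570.8 25.4 370
312 570.5 570.2 22.3 260
wrist ymax 316.1686569559801
rod_tip 0.93 [257.1, 225.1] [568.4895043  317.35670764 130.        ]
88 500.7 498.6 40.4 68
96 505.9 505.3 50.6 91
104 515.2 516.5 48.7 82
112 525.6 527.4 40.7 70
120 534.9 535.3 34.7 62
128 541.2 541.2 30.6 54
136 545.5 546.3 26.6 50
144 549.8 549.8 26.6 50
152 553.1 552.8 24.6 49
160 555.4 555.4 24.6 48
168 558.6 558.6 26.7 50
176 561.9 561.7 24.6 49
184 564.2 564.4 24.7 49
192 567.5 567.6 26.7 49
200 570.8 570.5 24.7 49
208 573.1 573.3 24.7 49
216 576.4 576.4 26.8 50
224 578.7 579.5 22.7 43
232 579.9 579.8 24.7 41
240 581.1 581.1 22.7 48
248 581.4 581.1 22.7 47
256 580.6 580.9 24.6 47
264 578.8 579.5 24.6 49
272 577.0 577.6 24.6 48
280 575.2 575.9 24.6 49
288 573.4 574.1 24.6 49
296 572.5 572.5 22.7 48
304 572.7 572.0 22.5 43
312 572.9 572.9 10.2 10
top ymax 311.7003430161143
rod_tip 0.56 [161.7, 216.1] [565.50525237 308.23752357 130.        ]
bend_start 0.97 [268.3, 243.7] [503.33895086  92.44554341 130.        ]
home 0.73 [272.4, 256.5] [477.32527758  84.6572145  130.        ]
```

View pics/wrist3.png

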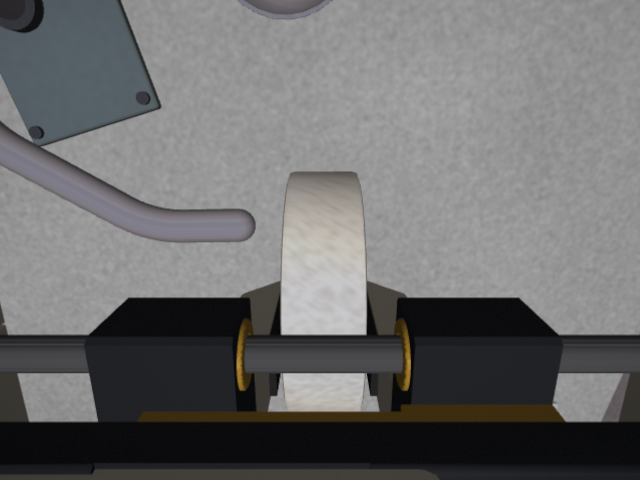

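The tip is at (255,225), with the outer leg level in the picture (rows 210–241) and so parallel to the roll's bore. I now compare roll and rod in the tool frame.

```bash
cat > fit.py <<'E'
from h import *
from scipy.optimize import least_squares
def look(show=True):
    o=readout.get_obs(); p=vision.capture('wrist'); M=np.array(p['mount']); C=cloud(p,M)
    v,u=np.mgrid[:480,:640]; ok=p['depth']>0
    m=ok&(abs(C[...,1])<13)&(v<295)&(v>150)&(C[...,2]<60)&(C[...,2]>-60)
    q=C[m]; s=least_squares(lambda c:np.hypot(q[:,0]-c[0],q[:,2]-c[1])-55,[0,24],loss='soft_l1').x
    e=ok&(C[...,2]<40)&(C[...,2]>-40)&(abs(C[...,1])<25)&(v<290)&(v>185)
    ys=C[e][:,1]; print('roll centre tool x,z',s.round(2),len(q),'faces y',np.percentile(ys,[1,99]).round(1))
    return o,p,M,C
E
python3 - <<'E'
from fit import *
o,p,M,C=look()
W=T_wc(p,o); Cw=cloud(p,W)
m=(p['depth']>0)&(Cw[...,2]>118)&(Cw[...,2]<150)&(C[...,1]<-42)&(C[...,1]>-130)
v,u=np.nonzero(m)
zt=o['tool_pos'][2]-130
d=np.stack([(u-p['cx'])/f(p),(v-p['cy'])/f(p),np.ones(len(u))],-1)@M[:3,:3].T
q=M[:3,3]+d*((zt-M[2,3])/d[:,2:3])
for a in range(-130,-40,6):
    k=(q[:,1]>=a)&(q[:,1]<a+6)
    if k.sum()>5: print(a+3,'mid x',((q[k,0].min()+q[k,0].max())/2).round(2),'w',np.ptp(q[k,0]).round(1),'zmin',np.percentile(Cw[v[k],u[k],2],99).round(1))
print('tip y',q[:,1].max())
E
```

```text
roll centre tool x,z [-2.74 22.83] 8840 faces y [-18.   19.9]
-127 mid x 3.78 w 27.4 zmin 142.0
-121 mid x 2.67 w 26.7 zmin 142.2
-115 mid x 1.2 w 25.3 zmin 142.1
-109 mid x 0.09 w 24.6 zmin 142.0
-103 mid x -0.27 w 23.9 zmin 142.2
-97 mid x -0.28 w 23.9 zmin 142.3
-91 mid x -0.28 w 23.9 zmin 142.1
-85 mid x 0.08 w 24.6 zmin 142.3
-79 mid x 0.08 w 24.6 zmin 142.3
-73 mid x 0.46 w 23.9 zmin 142.0
-67 mid x 0.46 w 23.9 zmin 142.2
-61 mid x 0.45 w 23.9 zmin 141.4
-55 mid x 0.47 w 22.4 zmin 139.7
-49 mid x 0.91 w 14.2 zmin 134.3
tip y -49.925465270362025
```

Emit:
step_arm(series="1 0.04 0 0.4 0 0 -0.0033; 1 0.04 0 0.8 0 0 -0.0033; 1 0.04 0 0.8 0 0 -0.0033; 1 0.04 0 0.8 0 0 -0.0033")

```text
time: 11.0
tool_pos: [556.4, 364.5, 196.4]
tcp_rot: [-3.141, -0.0, -2.932]
contact_force: [0.4, -0.4, -1.4]
grip_width: 29.6
finger_force: 30.0
```

Emit:
step_arm(series="1 0 0 0.3 0 0 0; 1 0 0 0.54 0 0 0; 1 0 0 0.54 0 0 0; 1 0 0 0.54 0 0 0")

```text
time: 11.4
tool_pos: [557.2, 364.9, 154.9]
tcp_rot: [3.141, 0.003, -2.932]
contact_force: [-0.1, 0.7, -3.1]
grip_width: 29.9
finger_force: 30.0
```

```bash
cat > rel.py <<'E'
from fit import *
def rodrel(lo=-130,hi=-20,step=6):
    o,p,M,C=look(); W=T_wc(p,o); Cw=cloud(p,W)
    print(o['time'].__round__(2),o['tool_pos'].round(2),o['tcp_rot'].round(4),'F',o['contact_force'].round(1),'M',o['moment'].round(2),o['grip_width'].round(1))
    m=(p['depth']>0)&(Cw[...,2]>119)&(Cw[...,2]<150)&((C[...,1]<-18)|(C[...,1]>18))&(Cw[...,0]>470)
    v,u=np.nonzero(m); zt=o['tool_pos'][2]-130
    d=np.stack([(u-p['cx'])/f(p),(v-p['cy'])/f(p),np.ones(len(u))],-1)@M[:3,:3].T
    q=M[:3,3]+d*((zt-M[2,3])/d[:,2:3])
    for a in range(lo,hi,step):
        k=(q[:,1]>=a)&(q[:,1]<a+step)
        if k.sum()>5: print(a+step/2,'mid %.1f top %.1f w %.1f z %.1f'%((q[k,0].min()+q[k,0].max())/2,q[k,0].max(),np.ptp(q[k,0]),np.percentile(Cw[v[k],u[k],2],99)))
    print('tip y',q[q[:,1]<0,1].max() if (q[:,1]<0).any() else None); return o,p
E
python3 - <<'E'
from rel import *
o,p=rodrel(); save(p,'w4.png')
E
```

```text
roll centre tool x,z [-2.75 22.8 ] 8847 faces y [-17.9  19.8]Traceback (most recent call last):
  File "<stdin>", line 2, in <module>
  File "rel.py", line 4, in rodrel
    print(o['time'].__round__(2),o['tool_pos'].round(2),o['tcp_rot'].round(4),'F',o['contact_force'].round(1),'M',o['moment'].round(2),o['grip_width'].round(1))
                                                                                                                                       ^^^^^^^^^^^^^^^^^^^^^
AttributeError: 'float' object has no attribute 'round'
```

```bash
sed -i "s/,o\['grip_width'\].round(1))/)/" rel.py; python3 - <<'E'
from rel import *
o,p=rodrel(); save(p,'w4.png')
E
```

```text
roll centre tool x,z [-2.75 22.82] 8838 faces y [-18.   19.8]
11.45 [557.44 365.02 155.35] [ 3.1407  0.0038 -2.9323] F [ 0.3 -0.2 -2.8] M [ 0.11 -0.12  0.01]
-127.0 mid 4.9 top 20.4 w 30.9 z 142.1
-121.0 mid 2.9 top 17.5 w 29.0 z 142.0
-115.0 mid 1.4 top 15.5 w 28.2 z 142.0
-109.0 mid 0.7 top 14.0 w 26.7 z 142.1
-103.0 mid 0.2 top 13.0 w 25.7 z 141.8
-97.0 mid -0.1 top 12.5 w 25.2 z 142.1
-91.0 mid 2.0 top 12.5 w 21.0 z 142.0
-85.0 mid 2.3 top 12.5 w 20.4 z 142.1
-79.0 mid 2.3 top 12.5 w 20.4 z 142.0
-73.0 mid 2.3 top 12.5 w 20.4 z 142.0
-67.0 mid 2.3 top 12.5 w 20.4 z 142.0
-61.0 mid 2.3 top 12.5 w 20.4 z 141.3
-55.0 mid 2.0 top 12.0 w 19.9 z 139.2
-49.0 mid 0.8 top 7.5 w 13.3 z 132.4
tip y -49.87775476384704
```

View pics/w4.png

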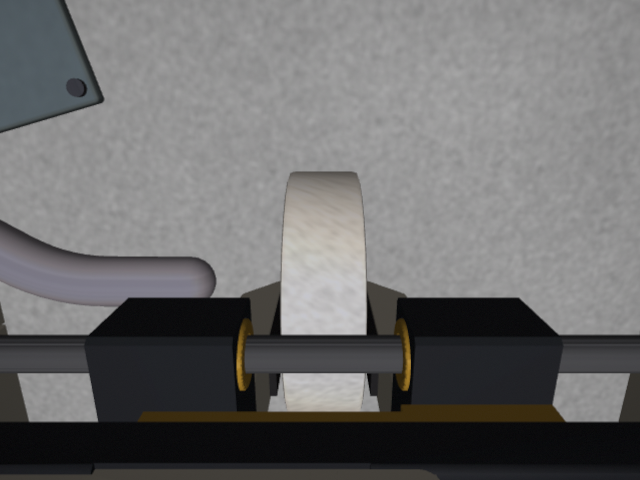

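The tip is at (215,275), parallel to the bore; the roll needs about +3 mm in tool x and 2–3 mm down. I apply the x shift and let the arm settle.

Emit:
step_arm(series="1 0.036 0 0 0 0 0; 1 0.036 0 0 0 0 0; 1 0.036 0 0 0 0 0; 1 0.036 0 0 0 0 0")

```text
time: 11.9
tool_pos: [553.5, 363.9, 153.1]
tcp_rot: [3.142, 0.0, -2.932]
contact_force: [-0.6, 0.1, -3.8]
grip_width: 29.8
finger_force: 30.0
```

```bash
python3 - <<'E'
from rel import *
for i in range(2): o,p=rodrel(-100,-60,10)
print(o['joint_positions'].round(3))
E
```

```text
roll centre tool x,z [-2.75 22.85] 8844 faces y [-18.   19.8]
11.9 [553.51 363.85 153.06] [ 3.1416e+00  3.0000e-04 -2.9324e+00] F [-0.6  0.1 -3.8] M [ 0.15 -0.1  -0.01]
-95.0 mid -2.7 top 8.9 w 23.1 z 142.0
-85.0 mid 0.8 top 8.4 w 15.2 z 141.5
-75.0 mid 0.8 top 8.4 w 15.2 z 141.4
-65.0 mid 0.7 top 8.4 w 15.2 z 141.5
tip y -49.538847753691314
roll centre tool x,z [-2.75 22.81] 8841 faces y [-17.9  19.8]
11.95 [553.51 363.83 152.95] [-3.1415e+00  2.0000e-04 -2.9324e+00] F [ 0.2 -0.6 -3.5] M [ 0.11 -0.13 -0.01]
-95.0 mid -2.9 top 8.4 w 22.6 z 141.9
-85.0 mid 0.8 top 8.4 w 15.2 z 141.6
-75.0 mid 0.8 top 8.4 w 15.2 z 141.5
-65.0 mid 0.8 top 8.4 w 15.2 z 141.6
tip y -49.507104163977374
[ 0.466  0.654  1.209 -0.     1.279 -1.314]
```

Emit:
step_arm(series="1 -0.013 -0.2 0 0 0 0; 1 -0.013 -0.35 0 0 0 0; 1 -0.013 -0.4 0 0 0 0; 1 -0.013 -0.45 0 0 0 0; 1 -0.013 -0.5 0 0 0 0; 1 -0.013 -0.55 0 0 0 0; 1 -0.013 -0.6 0 0 0 0; 1 -0.013 -0.65 0 0 0 0; 1 -0.013 -0.65 0 0 0 0; 1 -0.013 -0.65 0 0 0 0")

```text
time: 13.0
tool_pos: [565.3, 313.2, 152.9]
tcp_rot: [3.142, 0.0, -2.932]
contact_force: [-0.4, 0.8, -3.9]
grip_width: 29.6
finger_force: 30.0
```

```bash
python3 - <<'E'
from rel import *
o,p=rodrel(-100,-20,10)
E
```

```text
roll centre tool x,z [-2.75 22.83] 8836 faces y [-23.3  19.6]
13.0 [565.27 313.2  152.86] [ 3.1416  0.     -2.9325] F [-0.4  0.8 -3.9] M [ 0.09 -0.12 -0.02]
-95.0 mid 11.7 top 30.1 w 36.8 z 142.1
-85.0 mid 8.4 top 23.5 w 30.3 z 142.1
-75.0 mid 5.2 top 17.3 w 24.0 z 142.2
-65.0 mid 3.0 top 12.9 w 19.7 z 141.9
-55.0 mid 1.8 top 10.4 w 17.2 z 141.8
-45.0 mid 1.3 top 9.4 w 16.2 z 141.8
-35.0 mid 1.3 top 9.4 w 16.2 z 141.3
-25.0 mid 3.6 top 9.4 w 11.6 z 140.0
tip y -18.850648235940447
```

Threaded without contact. Next I plan the bend: I fit the measured centre line over the roll's width at each point.

```bash
cat > path.py <<'E'
from h import *
from scipy.interpolate import make_smoothing_spline
Y=np.arange(136,305,8.)
X=np.array([543.6,546.6,550,552.9,555.9,558.8,561.7,564.6,567.5,570.6,573.5,575.8,578.1,579.5,580.3,579.9,578.6,577.2,575.6,574.1,572.3,571.0])
def dense(Y,X,lam=5,ext=(130,340)):
    g=make_smoothing_spline(Y,X,lam=lam); y=np.arange(ext[1],ext[0],-.5); x=g(y)
    return np.c_[x,y]
def poses(L,off=2.75,z=153.,dx=0.,half=13.):
    """L: centre line tip->home. returns s, TCP poses (x,y,z,yaw)"""
    s=np.r_[0,np.cumsum(np.hypot(*np.diff(L,axis=0).T))]; out=[];S=[]
    for t in np.arange(s[0]+half,s[-1]-half,1.):
        w=L[abs(s-t)<=half]; c=w.mean(0); d=np.linalg.svd(w-c)[2][0]; d*=np.sign(d@(w[0]-w[-1]))
        yaw=np.arctan2(d[1],d[0])+np.pi/2
        out.append([*(c+off*np.array([np.cos(yaw),np.sin(yaw)])),z,yaw]); S.append([t,*c])
    return np.array(S),np.array(out)
def rows(cur,P,idx):
    for i in idx: print('1',*rel(cur,P[i]),';',P[i].round(3))
E
python3 - <<'E'
from path import *
o=readout.get_obs(); cur=[*o['tool_pos'],o['tcp_rot'][2]%(2*np.pi)]; print(np.round(cur,2))
S,P=poses(dense(Y,X)); i0=np.argmin(abs(S[:,2]-313.8)); print(P[i0],S[i0])
rows(cur,P,range(i0+5,i0+76,5))
E
```

```text
[565.26 313.32 152.85   3.35]
[566.23318488 313.08863497 153.           3.38446986] [ 31.         568.90247248 313.75      ]
1 -0.012 -0.065 -0.002 0.0 0.0 0.003 ; [567.303 308.476 153.      3.333]
1 -0.012 -0.128 -0.002 0.0 0.0 0.006 ; [568.279 303.529 153.      3.314]
1 -0.01 -0.191 -0.002 0.0 0.0 0.005 ; [569.213 298.509 153.      3.321]
1 -0.008 -0.252 -0.002 0.0 0.0 0.003 ; [570.107 293.725 153.      3.334]
1 -0.007 -0.313 -0.002 0.0 0.0 0.001 ; [571.019 288.954 153.      3.342]
1 -0.006 -0.377 -0.002 0.0 0.0 0.002 ; [572.018 283.956 153.      3.341]
1 -0.006 -0.44 -0.002 0.0 0.0 0.003 ; [573.015 278.974 153.      3.334]
1 -0.004 -0.504 -0.002 0.0 0.0 0.004 ; [573.969 273.99  153.      3.328]
1 -0.003 -0.567 -0.002 0.0 0.0 0.004 ; [574.888 269.005 153.      3.323]
1 -0.0 -0.627 -0.002 0.0 0.0 0.007 ; [575.698 264.294 153.      3.308]
1 0.004 -0.688 -0.002 0.0 0.0 0.012 ; [576.402 259.379 153.      3.277]
1 0.011 -0.749 -0.002 0.0 0.0 0.021 ; [576.869 254.529 153.      3.222]
1 0.021 -0.808 -0.002 0.0 0.0 0.032 ; [577.054 249.732 153.      3.148]
1 0.034 -0.864 -0.002 0.0 0.0 0.044 ; [576.955 245.182 153.      3.075]
1 0.052 -0.921 -0.002 0.0 0.0 0.055 ; [576.489 240.373 153.      3.005]
```

Emit:
step_arm(series="1 0 -0.065 -0.001 0 0 0.001; 1 -0.001 -0.13 -0.001 0 0 0.001; 1 -0.002 -0.19 -0.001 0 0 0.001; 1 -0.002 -0.25 -0.001 0 0 0.001; 1 -0.003 -0.31 -0.001 0 0 0.001; 1 -0.003 -0.375 -0.001 0 0 0.001; 1 -0.003 -0.44 -0.001 0 0 0.002; 1 -0.003 -0.505 -0.001 0 0 0.002; 1 -0.003 -0.565 -0.001 0 0 0.003; 1 -0.003 -0.565 -0.001 0 0 0.003")

```text
time: 14.05
tool_pos: [575.1, 268.3, 153.0]
tcp_rot: [-3.141, -0.0, -2.952]
contact_force: [-0.3, -0.1, -3.2]
grip_width: 29.3
finger_force: 30.0
```

```bash
python3 - <<'E'
from rel import *
o,p=rodrel(-110,60,10)
from path import *
cur=[*o['tool_pos'],o['tcp_rot'][2]%(2*np.pi)]; print(np.round(cur,2))
S,P=poses(dense(Y,X)); i0=np.argmin(np.hypot(*(P[:,:2]-cur[:2]).T)); print(P[i0],S[i0])
rows(cur,P,range(i0+4,i0+64,4))
E
```

```text
roll centre tool x,z [-2.73 22.8 ] 8847 faces y [-23.6  23.3]
14.05 [575.13 268.25 152.95] [-3.1413 -0.     -2.9523] F [-0.3 -0.1 -3.2] M [ 0.13 -0.11 -0.02]
-105.0 mid 43.5 top 61.5 w 36.1 z 142.2
-95.0 mid 37.2 top 55.1 w 35.9 z 142.1
-85.0 mid 31.4 top 49.5 w 36.1 z 142.2
-75.0 mid 25.4 top 43.3 w 35.8 z 142.2
-65.0 mid 19.4 top 37.4 w 36.0 z 142.1
-55.0 mid 13.6 top 31.5 w 35.7 z 142.0
-45.0 mid 9.3 top 25.4 w 32.2 z 142.1
-35.0 mid 6.4 top 19.7 w 26.5 z 142.1
-25.0 mid 6.1 top 14.3 w 16.5 z 141.3
-15.0 mid 6.4 top 11.4 w 10.0 z 139.4
25.0 mid 4.6 top 10.4 w 11.5 z 139.9
35.0 mid 2.8 top 10.4 w 15.1 z 141.2
45.0 mid 1.0 top 8.9 w 15.7 z 141.1
tip y -18.785537789736907
[575.13 268.25 152.95   3.33]
[575.06648976 268.01004355 153.           3.32071495] [ 77.         577.77249099 268.5       ]
1 0.002 -0.05 -0.001 0.0 0.0 0.004 ; [575.698 264.294 153.      3.308]
1 0.004 -0.1 -0.001 0.0 0.0 0.007 ; [576.278 260.358 153.      3.285]
1 0.008 -0.149 -0.001 0.0 0.0 0.013 ; [576.715 256.461 153.      3.247]
1 0.014 -0.196 -0.001 0.0 0.0 0.022 ; [576.978 252.606 153.      3.194]
1 0.021 -0.241 -0.001 0.0 0.0 0.031 ; [577.072 249.014 153.      3.136]
1 0.032 -0.288 -0.001 0.0 0.0 0.041 ; [576.955 245.182 153.      3.075]
1 0.045 -0.334 -0.001 0.0 0.0 0.05 ; [576.611 241.337 153.      3.019]
1 0.061 -0.38 -0.001 0.0 0.0 0.058 ; [576.043 237.474 153.      2.968]
1 0.078 -0.423 -0.001 0.0 0.0 0.064 ; [575.352 233.831 153.      2.929]
1 0.098 -0.469 -0.001 0.0 0.0 0.069 ; [574.467 229.918 153.      2.896]
1 0.12 -0.515 -0.001 0.0 0.0 0.073 ; [573.458 225.987 153.      2.87 ]
1 0.14 -0.555 -0.001 0.0 0.0 0.076 ; [572.471 222.536 153.      2.852]
1 0.165 -0.601 -0.001 0.0 0.0 0.079 ; [571.236 218.587 153.      2.833]
1 0.188 -0.643 -0.001 0.0 0.0 0.082 ; [570.013 214.884 153.      2.814]
1 0.214 -0.688 -0.001 0.0 0.0 0.085 ; [568.644 210.934 153.      2.795]
```

Emit:
step_arm(series="1 0.002 -0.05 -0.001 0 0 0.003; 1 0.004 -0.1 -0.001 0 0 0.007; 1 0.008 -0.149 -0.001 0 0 0.013; 1 0.014 -0.196 -0.001 0 0 0.022; 1 0.021 -0.241 -0.001 0 0 0.031; 1 0.032 -0.288 -0.001 0 0 0.041; 1 0.032 -0.288 -0.001 0 0 0.041; 1 0.032 -0.288 -0.001 0 0 0.041")

```text
time: 14.9
tool_pos: [576.8, 245.8, 153.1]
tcp_rot: [3.142, 0.0, 3.075]
contact_force: [-0.1, 0.7, -3.1]
grip_width: 29.8
finger_force: 30.0
```

```bash
python3 - <<'E'
from rel import *
from path import *
o,p=rodrel(-110,60,10)
cur=[*o['tool_pos'],o['tcp_rot'][2]%(2*np.pi)]; print(np.round(cur,3))
S,P=poses(dense(Y,X)); i0=np.argmin(np.hypot(*(P[:,:2]-cur[:2]).T)); print(P[i0],S[i0])
rows(cur,P,range(i0+4,i0+52,4))
E
```

```text
roll centre tool x,z [-2.37 22.83] 8831 faces y [-23.7  23.8]
14.9 [576.8  245.83 153.05] [3.1416e+00 1.0000e-04 3.0752e+00] F [-0.1  0.7 -3.1] M [ 0.1  -0.15  0.04]
-105.0 mid 23.7 top 39.6 w 31.8 z 142.2
-95.0 mid 20.1 top 35.0 w 29.8 z 142.0
-85.0 mid 17.0 top 31.8 w 29.6 z 142.2
-75.0 mid 14.1 top 29.0 w 29.8 z 142.1
-65.0 mid 11.2 top 25.7 w 29.1 z 142.2
-55.0 mid 8.2 top 22.9 w 29.3 z 142.1
-45.0 mid 6.7 top 20.0 w 26.5 z 142.2
-35.0 mid 5.3 top 17.1 w 23.6 z 142.1
-25.0 mid 6.1 top 14.2 w 16.0 z 141.0
-15.0 mid 6.7 top 11.7 w 10.0 z 139.1
25.0 mid 7.4 top 15.6 w 16.5 z 141.3
35.0 mid 6.8 top 18.0 w 22.5 z 142.1
45.0 mid 7.2 top 20.9 w 27.4 z 142.2
55.0 mid 8.4 top 22.3 w 27.8 z 142.1
tip y -18.659862035637097
[576.801 245.833 153.051   3.075]
[577.00481171 246.14155896 153.           3.09009391] [100.         579.75116585 246.        ]
1 -0.002 -0.044 0.001 0.0 0.0 0.007 ; [576.718 242.3   153.      3.032]
1 0.001 -0.093 0.001 0.0 0.0 0.015 ; [576.204 238.442 153.      2.98 ]
1 0.006 -0.139 0.001 0.0 0.0 0.022 ; [575.553 234.805 153.      2.938]
1 0.014 -0.188 0.001 0.0 0.0 0.027 ; [574.7   230.898 153.      2.904]
1 0.023 -0.238 0.001 0.0 0.0 0.032 ; [573.722 226.971 153.      2.876]
1 0.032 -0.282 0.001 0.0 0.0 0.035 ; [572.763 223.523 153.      2.857]
1 0.044 -0.332 0.001 0.0 0.0 0.038 ; [571.554 219.574 153.      2.837]
1 0.056 -0.379 0.001 0.0 0.0 0.041 ; [570.346 215.871 153.      2.819]
1 0.069 -0.429 0.001 0.0 0.0 0.044 ; [568.992 211.923 153.      2.799]
1 0.082 -0.474 0.001 0.0 0.0 0.046 ; [567.759 208.456 153.      2.787]
1 0.097 -0.525 0.001 0.0 0.0 0.047 ; [566.299 204.469 153.      2.781]
1 0.111 -0.573 0.001 0.0 0.0 0.046 ; [564.901 200.714 153.      2.783]
```

Emit:
step_arm(series="1 0.007 -0.02 0 0 0 0.003; 1 0.007 -0.044 0 0 0 0.008; 1 0.009 -0.093 0 0 0 0.016; 1 0.014 -0.139 0 0 0 0.023; 1 0.02 -0.188 0 0 0 0.029; 1 0.028 -0.238 0 0 0 0.034; 1 0.036 -0.282 0 0 0 0.037; 1 0.036 -0.282 0 0 0 0.037; 1 0.036 -0.282 0 0 0 0.037")

```text
time: 15.85
tool_pos: [572.3, 222.9, 152.9]
tcp_rot: [-3.14, 0.0, 2.842]
contact_force: [2.8, -3.3, -5.0]
grip_width: 29.5
finger_force: 30.0
```

```bash
python3 - <<'E'
from rel import *
from path import *
o,p=rodrel(-110,60,10)
cur=[*o['tool_pos'],o['tcp_rot'][2]%(2*np.pi)]; print(np.round(cur,3))
S,P=poses(dense(Y,X)); i0=np.argmin(np.hypot(*(P[:,:2]-cur[:2]).T)); print(P[i0],S[i0])
rows(cur,P,range(i0+4,i0+72,4))
E
```

```text
roll centre tool x,z [-2.1  22.81] 8825 faces y [-23.3  23.6]
15.85 [572.32 222.9  152.94] [-3.1403  0.      2.8419] F [ 2.8 -3.3 -5. ] M [-0.4  -0.5  -0.01]
-105.0 mid 7.0 top 23.7 w 33.4 z 141.9
-95.0 mid 3.6 top 18.0 w 28.7 z 142.1
-85.0 mid 4.2 top 14.6 w 20.6 z 142.0
-75.0 mid 3.5 top 13.1 w 19.2 z 142.1
-65.0 mid 3.3 top 12.6 w 18.7 z 142.0
-55.0 mid 3.0 top 12.1 w 18.2 z 141.9
-45.0 mid 2.8 top 11.6 w 17.7 z 142.1
-35.0 mid 2.5 top 11.1 w 17.2 z 141.6
-25.0 mid 4.6 top 10.6 w 12.1 z 140.1
-15.0 mid 6.1 top 10.1 w 8.0 z 138.2
25.0 mid 7.0 top 14.5 w 15.0 z 140.7
35.0 mid 7.6 top 19.4 w 23.4 z 141.9
45.0 mid 9.2 top 24.6 w 30.7 z 142.2
55.0 mid 13.1 top 30.2 w 34.3 z 142.2
tip y -18.63529936823074
[572.319 222.896 152.944   2.842]
[572.47110988 222.53617186 153.           2.85166732] [125.         575.10633925 221.75      ]
1 -0.003 -0.055 -0.001 0.0 0.0 0.001 ; [571.236 218.587 153.      2.833]
1 -0.002 -0.104 -0.001 0.0 0.0 0.004 ; [570.013 214.884 153.      2.814]
1 -0.0 -0.156 -0.001 0.0 0.0 0.007 ; [568.644 210.934 153.      2.795]
1 0.002 -0.202 -0.001 0.0 0.0 0.009 ; [567
[... 260 characters left out ...]
0.001 0.0 0.0 0.008 ; [561.838 192.44  153.      2.793]
1 0.015 -0.456 -0.001 0.0 0.0 0.008 ; [560.38  188.436 153.      2.794]
1 0.018 -0.502 -0.001 0.0 0.0 0.008 ; [559.113 184.936 153.      2.794]
1 0.02 -0.555 -0.001 0.0 0.0 0.008 ; [557.666 180.937 153.      2.794]
1 0.022 -0.602 -0.001 0.0 0.0 0.008 ; [556.394 177.439 153.      2.793]
1 0.025 -0.655 -0.001 0.0 0.0 0.008 ; [554.934 173.444 153.      2.791]
1 0.028 -0.701 -0.001 0.0 0.0 0.008 ; [553.655 169.947 153.      2.79 ]
1 0.03 -0.754 -0.001 0.0 0.0 0.008 ; [552.193 165.949 153.      2.789]
1 0.033 -0.801 -0.001 0.0 0.0 0.009 ; [550.901 162.454 153.      2.787]
1 0.036 -0.854 -0.001 0.0 0.0 0.01 ; [549.393 158.472 153.      2.78 ]
```

Emit:
step_arm(series="1 -0.009 -0.01 0 0 0 0.001; 1 -0.01 -0.055 0 0 0 0.003; 1 -0.01 -0.104 0 0 0 0.005; 1 -0.008 -0.156 0 0 0 0.0075; 1 -0.006 -0.202 0 0 0 0.0085; 1 -0.006 -0.202 0 0 0 0.0085; 1 -0.006 -0.202 0 0 0 0.0085")

```text
time: 16.6
tool_pos: [568.1, 207.9, 153.1]
tcp_rot: [3.141, 0.0, 2.788]
contact_force: [0.8, -0.2, -3.8]
grip_width: 29.3
finger_force: 30.0
```

```bash
python3 - <<'E'
from rel import *
o,p=rodrel(-110,60,10)
E
```

```text
roll centre tool x,z [-1.95 22.84] 8823 faces y [-23.2  23.3]
16.6 [568.07 207.92 153.12] [3.1415e+00 2.0000e-04 2.7883e+00] F [ 0.8 -0.2 -3.8] M [ 0.08 -0.13 -0.03]
-105.0 mid 9.8 top 29.4 w 39.1 z 142.0
-95.0 mid 5.1 top 20.9 w 31.7 z 142.0
-85.0 mid 4.7 top 15.6 w 21.6 z 142.0
-75.0 mid 3.0 top 12.1 w 18.2 z 142.0
-65.0 mid 2.0 top 10.1 w 16.2 z 141.7
-55.0 mid 2.0 top 10.1 w 16.2 z 141.8
-45.0 mid 2.0 top 10.1 w 16.2 z 141.7
-35.0 mid 2.0 top 10.1 w 16.2 z 141.3
-25.0 mid 4.3 top 10.1 w 11.6 z 140.0
-15.0 mid 6.1 top 10.1 w 8.0 z 137.9
25.0 mid 5.8 top 12.1 w 12.5 z 140.4
35.0 mid 5.5 top 15.0 w 19.1 z 141.8
45.0 mid 6.9 top 19.9 w 26.0 z 142.1
55.0 mid 10.0 top 26.1 w 32.2 z 142.1
tip y -18.654627238687087
```

Emit:
step_arm(series="1 -0.005 -0.06 0 0 0 0; 1 -0.005 -0.12 0 0 0 0; 1 -0.005 -0.18 0 0 0 0; 1 -0.005 -0.24 0 0 0 0; 1 -0.005 -0.3 0 0 0 0; 1 -0.005 -0.36 0 0 0 0; 1 -0.005 -0.42 0 0 0 0; 1 -0.005 -0.48 0 0 0 0; 1 -0.005 -0.48 0 0 0 0; 1 -0.005 -0.48 0 0 0 0")

```text
time: 17.65
tool_pos: [555.2, 171.8, 153.1]
tcp_rot: [3.141, 0.0, 2.788]
contact_force: [0.8, -0.7, -3.1]
grip_width: 29.8
finger_force: 30.0
```

```bash
python3 - <<'E'
from rel import *
o,p=rodrel(-130,60,5); save(p,'w5.png')
E
```

```text
roll centre tool x,z [-1.96 22.81] 8843 faces y [-23.3  23.4]
17.65 [555.2  171.79 153.07] [3.1415e+00 2.0000e-04 2.7883e+00] F [ 0.8 -0.7 -3.1] M [ 0.08 -0.15 -0.02]
-127.5 mid 41.6 top 45.4 w 7.7 z 140.4
-122.5 mid 42.0 top 47.2 w 10.3 z 142.4
-117.5 mid 40.6 top 48.9 w 16.7 z 142.3
-112.5 mid 39.1 top 50.7 w 23.1 z 142.3
-107.5 mid 37.4 top 52.0 w 29.2 z 142.2
-102.5 mid 35.9 top 53.3 w 34.8 z 142.2
-97.5 mid 33.7 top 53.7 w 40.1 z 142.1
-92.5 mid 29.2 top 49.8 w 41.1 z 141.9
-87.5 mid 25.0 top 45.4 w 40.7 z 142.0
-82.5 mid 20.8 top 40.5 w 39.3 z 141.9
-77.5 mid 17.0 top 35.9 w 37.8 z 142.2
-72.5 mid 13.1 top 31.3 w 36.3 z 142.1
-67.5 mid 10.5 top 27.1 w 33.1 z 142.0
-62.5 mid 8.4 top 22.8 w 28.9 z 141.9
-57.5 mid 6.7 top 19.4 w 25.5 z 142.1
-52.5 mid 5.5 top 17.0 w 23.1 z 141.9
-47.5 mid 4.5 top 15.1 w 21.1 z 142.0
-42.5 mid 3.5 top 13.1 w 19.2 z 142.1
-37.5 mid 2.8 top 11.6 w 17.7 z 141.7
-32.5 mid 3.8 top 11.1 w 14.6 z 141.2
-27.5 mid 4.6 top 10.6 w 12.1 z 140.2
-22.5 mid 5.1 top 10.1 w 10.1 z 139.3
-17.5 mid 6.1 top 10.1 w 8.0 z 138.7
22.5 mid 6.1 top 10.6 w 9.0 z 139.5
27.5 mid 5.1 top 10.6 w 11.1 z 139.8
32.5 mid 4.3 top 10.6 w 12.6 z 140.7
37.5 mid 3.3 top 10.6 w 14.7 z 141.3
42.5 mid 2.2 top 10.6 w 16.7 z 141.9
47.5 mid 2.2 top 10.6 w 16.7 z 142.1
52.5 mid 2.2 top 10.6 w 16.7 z 142.0
57.5 mid 2.5 top 11.1 w 17.2 z 141.8
tip y -18.64900425144884
```

View pics/w5.png

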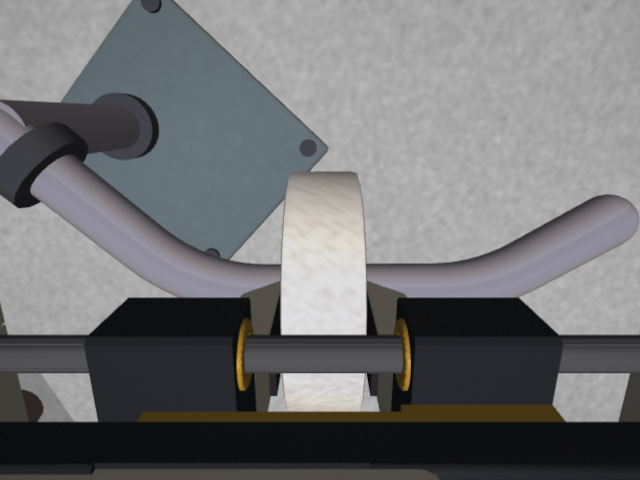

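```bash
cat > arc.py <<'E'
from path import *
def centre(cur,x0,y0,Rr,ang,tail=60):
    a=np.arange(0,ang,.005); E=np.array([x0+Rr*(1-np.cos(ang)),y0-Rr*np.sin(ang)])
    t=np.arange(0,tail,.4)
    L=np.r_[np.c_[np.full(150,x0),np.linspace(60+y0,y0,150)],np.c_[x0+Rr*(1-np.cos(a)),y0-Rr*np.sin(a)],E+np.outer(t,[np.sin(ang),-np.cos(ang)])]
    ex=np.array([np.cos(cur[3]),np.sin(cur[3])]); ey=np.array([np.sin(cur[3]),-np.cos(cur[3])])
    return np.array(cur[:2])+np.outer(L[:,0],ex)+np.outer(L[:,1],ey)
E
python3 - <<'E'
from arc import *
o=readout.get_obs(); cur=[*o['tool_pos'],o['tcp_rot'][2]%(2*np.pi)]
L=centre(cur,-2.2,-23.5,80,.735); np.save('L.npy',L)
S,P=poses(L,off=1.96); i0=np.argmin(np.hypot(*(P[:,:2]-cur[:2]).T)); print(np.round(cur,3),P[i0])
rows(cur,P,range(i0+3,i0+92,4))
E
```

```text
[555.229 171.909 153.077   2.788] [555.61289952 172.25725626 153.           2.78836687]
1 -0.003 -0.032 0.001 0.0 0.0 -0.0 ; [554.568 169.424 153.      2.788]
1 -0.003 -0.082 0.001 0.0 0.0 -0.0 ; [553.175 165.645 153.      2.788]
1 -0.003 -0.13 0.001 0.0 0.0 -0.0 ; [551.852 162.056 153.      2.788]
1 -0.003 -0.185 0.001 0.0 0.0 0.0 ; [550.339 157.969 153.      2.787]
1 -0.002 -0.234 0.001 0.0 0.0 0.001 ; [548.939 154.281 153.      2.78 ]
1 -0.001 -0.283 0.001 0.0 0.0 0.004 ; [547.491 150.64  153.      2.763]
1 0.001 -0.331 0.001 0.0 0.0 0.009 ; [545.97  147.061 153.      2.734]
1 0.005 -0.38 0.001 0.0 0.0 0.015 ; [544.35  143.558 153.      2.695]
1 0.011 -0.427 0.001 0.0 0.0 0.022 ; [542.605 140.14  153.      2.65 ]
1 0.019 -0.477 0.001 0.0 0.0 0.03 ; [540.608 136.616 153.      2.598]
1 0.029 -0.525 0.001 0.0 0.0 0.038 ; [538.517 133.342 153.      2.548]
1 0.042 -0.571 0.001 0.0 0.0 0.046 ; [536.266 130.177 153.      2.498]
1 0.057 -0.618 0.001 0.0 0.0 0.054 ; [533.86  127.128 153.      2.448]
1 0.074 -0.663 0.001 0.0 0.0 0.062 ; [531.304 124.204 153.      2.398]
1 0.094 -0.707 0.001 0.0 0.0 0.07 ; [528.605 121.41  153.      2.348]
1 0.116 -0.751 0.001 0.0 0.0 0.078 ; [525.77  118.756 153.      2.298]
1 0.14 -0.793 0.001 0.0 0.0 0.086 ; [522.806 116.246 153.      2.248]
1 0.166 -0.834 0.001 0.0 0.0 0.094 ; [519.72  113.887 153.      2.198]
1 0.194 -0.874 0.001 0.0 0.0 0.101 ; [516.521 111.672 153.      2.151]
1 0.223 -0.913 0.001 0.0 0.0 0.108 ; [513.222 109.575 153.      2.111]
1 0.254 -0.951 0.001 0.0 0.0 0.113 ; [509.835 107.572 153.      2.081]
1 0.286 -0.988 0.001 0.0 0.0 0.115 ; [506.378 105.638 153.      2.063]
1 0.319 -1.026 0.001 0.0 0.0 0.117 ; [502.87  103.752 153.      2.055]
```

The roll is on the middle stretch; the second bend lies left at about (180,270) and the collar is at (40,165). I go into the second bend and stop part way to check the contact force.

Emit:
step_arm(series="1 -0.003 -0.04 0 0 0 0; 1 -0.003 -0.085 0 0 0 0; 1 -0.003 -0.13 0 0 0 0; 1 -0.003 -0.185 0 0 0 0; 1 -0.002 -0.234 0 0 0 0.001; 1 -0.001 -0.283 0 0 0 0.004; 1 0.001 -0.331 0 0 0 0.009; 1 0.005 -0.38 0 0 0 0.015; 1 0.011 -0.427 0 0 0 0.022; 1 0.011 -0.427 0 0 0 0.022; 1 0.011 -0.427 0 0 0 0.022")

```text
time: 18.8
tool_pos: [542.6, 140.0, 153.1]
tcp_rot: [3.141, 0.0, 2.65]
contact_force: [0.3, -0.4, -2.6]
grip_width: 29.7
finger_force: 30.0
```

```bash
python3 - <<'E'
from rel import *
o,p=rodrel(-100,60,10)
from arc import *
cur=[*o['tool_pos'],o['tcp_rot'][2]%(2*np.pi)]
S,P=poses(np.load('L.npy'),off=1.96); i0=np.argmin(np.hypot(*(P[:,:2]-cur[:2]).T)); print(np.round(cur,3),P[i0])
rows(cur,P,range(i0+3,i0+40,4))
E
```

```text
roll centre tool x,z [-1.76 22.8 ] 8846 faces y [-23.6  23.6]
18.8 [542.56 140.02 153.09] [3.1415e+00 2.0000e-04 2.6504e+00] F [ 0.3 -0.4 -2.6] M [ 0.08 -0.12  0.04]
-95.0 mid 28.9 top 34.3 w 10.8 z 142.0
-85.0 mid 28.3 top 39.3 w 22.1 z 142.3
-75.0 mid 26.9 top 43.4 w 33.0 z 142.2
-65.0 mid 22.5 top 41.6 w 38.2 z 142.1
-55.0 mid 16.0 top 34.7 w 37.5 z 142.1
-45.0 mid 10.9 top 27.7 w 33.6 z 142.1
-35.0 mid 7.6 top 21.1 w 27.0 z 141.9
-25.0 mid 7.0 top 15.3 w 16.5 z 141.1
-15.0 mid 7.1 top 11.8 w 9.5 z 138.4
25.0 mid 6.8 top 13.8 w 14.0 z 140.7
35.0 mid 5.7 top 15.2 w 19.1 z 141.9
45.0 mid 5.4 top 16.7 w 22.6 z 142.1
55.0 mid 6.1 top 18.1 w 24.1 z 142.2
tip y -18.621911553918437
[542.557 140.02  153.089   2.65 ] [542.60524509 140.13997401 153.           2.64954798]
1 0.001 -0.034 0.001 0.0 0.0 0.006 ; [541.202 137.618 153.      2.613]
1 0.004 -0.083 0.001 0.0 0.0 0.014 ; [539.162 134.313 153.      2.563]
1 0.009 -0.131 0.001 0.0 0.0 0.022 ; [536.958 131.115 153.      2.513]
1 0.017 -0.179 0.001 0.0 0.0 0.03 ; [534.598 128.03  153.      2.463]
1 0.027 -0.227 0.001 0.0 0.0 0.038 ; [532.086 125.068 153.      2.413]
1 0.04 -0.273 0.001 0.0 0.0 0.046 ; [529.429 122.234 153.      2.363]
1 0.055 -0.32 0.001 0.0 0.0 0.054 ; [526.634 119.537 153.      2.313]
1 0.072 -0.365 0.001 0.0 0.0 0.062 ; [523.708 116.983 153.      2.263]
1 0.091 -0.41 0.001 0.0 0.0 0.07 ; [520.658 114.579 153.      2.213]
1 0.113 -0.453 0.001 0.0 0.0 0.077 ; [517.492 112.323 153.      2.165]
```

Emit:
step_arm(series="1 0.003 -0.034 0 0 0 0.006; 1 0.006 -0.083 0 0 0 0.014; 1 0.011 -0.131 0 0 0 0.022; 1 0.018 -0.179 0 0 0 0.03; 1 0.028 -0.227 0 0 0 0.038; 1 0.04 -0.273 0 0 0 0.046; 1 0.04 -0.273 0 0 0 0.046; 1 0.04 -0.273 0 0 0 0.046")

```text
time: 19.65
tool_pos: [530.2, 121.9, 153.1]
tcp_rot: [3.141, 0.002, 2.363]
contact_force: [3.7, -2.9, -6.0]
grip_width: 29.6
finger_force: 30.0
```

```bash
python3 - <<'E'
from rel import *
o,p=rodrel(-90,70,10)
from arc import *
cur=[*o['tool_pos'],o['tcp_rot'][2]%(2*np.pi)]
S,P=poses(np.load('L.npy'),off=1.76); i0=np.argmin(np.hypot(*(P[:,:2]-cur[:2]).T)); print(np.round(cur,3),P[i0])
rows(cur,P,range(i0+3,i0+40,4))
E
```

```text
roll centre tool x,z [-1.46 22.82] 8837 faces y [-23.6  23.9]
19.65 [530.19 121.86 153.05] [3.1413e+00 1.8000e-03 2.3628e+00] F [ 3.7 -2.9 -6. ] M [-0.7  -1.    0.01]
-85.0 mid 0.7 top 5.3 w 9.2 z 146.3
-75.0 mid 7.2 top 15.2 w 16.0 z 142.3
-65.0 mid 11.5 top 24.9 w 26.7 z 142.1
-55.0 mid 9.7 top 24.9 w 30.3 z 142.1
-45.0 mid 8.0 top 21.5 w 26.9 z 142.1
-35.0 mid 6.3 top 18.1 w 23.6 z 141.9
-25.0 mid 7.2 top 15.2 w 16.0 z 141.0
-15.0 mid 7.3 top 11.8 w 9.0 z 138.8
25.0 mid 9.1 top 18.1 w 17.9 z 141.3
35.0 mid 9.5 top 22.4 w 25.8 z 142.1
45.0 mid 11.1 top 27.2 w 32.1 z 142.1
55.0 mid 15.5 top 31.8 w 32.7 z 142.0
65.0 mid 20.1 top 36.5 w 32.7 z 142.2
tip y -18.75593110914495
[530.188 121.859 153.052   2.363] [529.57171893 122.09381481 153.           2.36336687]
1 0.008 -0.042 0.001 0.0 0.0 0.006 ; [527.341 119.919 153.      2.323]
1 0.011 -0.091 0.001 0.0 0.0 0.014 ; [524.433 117.33  153.      2.273]
1 0.017 -0.139 0.001 0.0 0.0 0.022 ; [521.399 114.888 153.      2.223]
1 0.025 -0.187 0.001 0.0 0.0 0.03 ; [518.247 112.599 153.      2.174]
1 0.035 -0.235 0.001 0.0 0.0 0.037 ; [514.989 110.441 153.      2.13 ]
1 0.047 -0.283 0.001 0.0 0.0 0.043 ; [511.638 108.39  153.      2.095]
1 0.06 -0.33 0.001 0.0 0.0 0.046 ; [508.21  106.422 153.      2.071]
1 0.074 -0.378 0.001 0.0 0.0 0.049 ; [504.723 104.514 153.      2.058]
1 0.089 -0.426 0.001 0.0 0.0 0.049 ; [501.197 102.642 153.      2.054]
1 0.104 -0.473 0.001 0.0 0.0 0.049 ; [497.655 100.785 153.      2.053]
```

Emit:
step_arm(series="1 -0.012 0 0 0 0 -0.002; 1 -0.022 0 0 0 0 -0.004; 1 -0.022 0 0 0 0 -0.004; 1 -0.022 0 0 0 0 -0.004")

```text
time: 20.1
tool_pos: [530.3, 121.4, 153.0]
tcp_rot: [-3.141, -0.001, 2.387]
contact_force: [-0.3, -0.5, -3.7]
grip_width: 29.8
finger_force: 30.0
```

```bash
python3 - <<'E'
from rel import *
o,p=rodrel(-60,60,10)
E
```

```text
roll centre tool x,z [-1.38 22.8 ] 8853 faces y [-23.7  23.7]
20.1 [530.28 121.36 152.98] [-3.1412e+00 -7.0000e-04  2.3867e+00] F [-0.3 -0.5 -3.7] M [ 0.06 -0.12 -0.03]
-55.0 mid 11.4 top 26.7 w 30.6 z 142.0
-45.0 mid 9.0 top 23.4 w 28.8 z 142.0
-35.0 mid 7.1 top 19.6 w 25.0 z 142.0
-25.0 mid 7.7 top 16.2 w 17.0 z 141.3
-15.0 mid 7.8 top 12.7 w 10.0 z 139.2
25.0 mid 8.7 top 17.1 w 16.9 z 141.3
35.0 mid 9.0 top 21.5 w 24.9 z 142.2
45.0 mid 10.1 top 25.7 w 31.2 z 142.1
55.0 mid 14.0 top 30.0 w 31.8 z 142.1
tip y -18.70244191491377
```

Force relieved. I replan the rest of the bend from this contact-free pose.

```bash
cat > rest.py <<'E'
from arc import *
def rest(cur,xm,y0,ang,Rr=80,tail=80,back=.5):
    """arc tangent to tool y at (xm,y0), going on for ang then straight; tool frame -> world"""
    a=np.arange(-back,ang,.004); E=np.array([xm+Rr*(1-np.cos(ang)),y0-Rr*np.sin(ang)]); t=np.arange(0,tail,.4)
    L=np.r_[np.c_[xm+Rr*(1-np.cos(a)),y0-Rr*np.sin(a)],E+np.outer(t,[np.sin(ang),-np.cos(ang)])]
    ex=np.array([np.cos(cur[3]),np.sin(cur[3])]); ey=np.array([np.sin(cur[3]),-np.cos(cur[3])])
    return np.array(cur[:2])+np.outer(L[:,0],ex)+np.outer(L[:,1],ey)
E
python3 - <<'E'
from rest import *
o=readout.get_obs(); cur=[*o['tool_pos'],o['tcp_rot'][2]%(2*np.pi)]
L=rest(cur,-2.0,-1,.335); np.save('L2.npy',L)
S,P=poses(L,off=1.38); i0=np.argmin(np.hypot(*(P[:,:2]-cur[:2]).T)); print(np.round(cur,3),P[i0])
rows(cur,P,range(i0+3,i0+62,3))
E
```

```text
[530.355 121.344 153.012   2.387] [530.50606559 121.1180646  153.           2.3986308 ]
1 -0.003 -0.036 0.0 0.0 0.0 0.004 ; [528.563 119.078 153.      2.363]
1 -0.001 -0.075 0.0 0.0 0.0 0.01 ; [526.32  116.894 153.      2.323]
1 0.002 -0.11 0.0 0.0 0.0 0.016 ; [524.227 115.007 153.      2.287]
1 0.006 -0.147 0.0 0.0 0.0 0.022 ; [521.941 113.105 153.      2.249]
1 0.012 -0.184 0.0 0.0 0.0 0.028 ; [519.596 111.278 153.      2.211]
1 0.018 -0.217 0.0 0.0 0.0 0.034 ; [517.416 109.705 153.      2.176]
1 0.025 -0.248 0.0 0.0 0.0 0.039 ; [515.277 108.253 153.      2.144]
1 0.034 -0.284 0.0 0.0 0.0 0.044 ; [512.757 106.651 153.      2.112]
1 0.044 -0.317 0.0 0.0 0.0 0.047 ; [510.421 105.246 153.      2.089]
1 0.055 -0.355 0.0 0.0 0.0 0.05 ; [507.678 103.676 153.      2.07 ]
1 0.066 -0.39 0.0 0.0 0.0 0.052 ; [505.143 102.28  153.      2.059]
1 0.079 -0.427 0.0 0.0 0.0 0.053 ; [502.341 100.781 153.      2.054]
1 0.092 -0.466 0.0 0.0 0.0 0.053 ; [499.451  99.262 153.      2.052]
1 0.106 -0.506 0.0 0.0 0.0 0.053 ; [496.458  97.7   153.      2.052]
1 0.118 -0.539 0.0 0.0 0.0 0.053 ; [493.976  96.405 153.      2.052]
1 0.131 -0.576 0.0 0.0 0.0 0.053 ; [491.139  94.925 153.      2.052]
1 0.142 -0.609 0.0 0.0 0.0 0.053 ; [488.656  93.63  153.      2.052]
1 0.155 -0.647 0.0 0.0 0.0 0.053 ; [485.819  92.15  153.      2.052]
1 0.167 -0.68 0.0 0.0 0.0 0.053 ; [483.337  90.855 153.      2.052]
1 0.18 -0.718 0.0 0.0 0.0 0.053 ; [480.499  89.375 153.      2.052]
```

Short step, then check.

Emit:
step_arm(series="1 -0.002 -0.036 0 0 0 0.004; 1 -0.001 -0.075 0 0 0 0.01; 1 0.002 -0.11 0 0 0 0.016; 1 0.005 -0.147 0 0 0 0.022; 1 0.005 -0.147 0 0 0 0.022; 1 0.005 -0.147 0 0 0 0.022")

```text
time: 20.75
tool_pos: [522.3, 112.8, 153.1]
tcp_rot: [3.141, 0.0, 2.248]
contact_force: [0.7, -0.3, -4.3]
grip_width: 30.1
finger_force: 30.0
```

```bash
python3 - <<'E'
from rel import *
o,p=rodrel(-80,60,10)
from rest import *
cur=[*o['tool_pos'],o['tcp_rot'][2]%(2*np.pi)]
S,P=poses(np.load('L2.npy'),off=1.38); i0=np.argmin(np.hypot(*(P[:,:2]-cur[:2]).T)); print(np.round(cur,3),P[i0])
rows(cur,P,range(i0+3,i0+30,3))
E
```

```text
roll centre tool x,z [-1.19 22.81] 8850 faces y [-23.7  23.7]
20.75 [522.25 112.8  153.12] [3.1415e+00 1.0000e-04 2.2484e+00] F [ 0.7 -0.3 -4.3] M [ 0.07 -0.16  0.01]
-75.0 mid -4.5 top -3.7 w 1.6 z 144.4
-65.0 mid 1.8 top 8.9 w 14.2 z 142.3
-55.0 mid 7.2 top 19.7 w 25.0 z 142.0
-45.0 mid 7.2 top 19.7 w 25.0 z 142.1
-35.0 mid 6.2 top 17.8 w 23.1 z 142.2
-25.0 mid 7.6 top 15.8 w 16.5 z 141.2
-15.0 mid 8.1 top 13.4 w 10.5 z 139.7
25.0 mid 9.0 top 17.7 w 17.4 z 141.4
35.0 mid 10.1 top 23.5 w 26.8 z 142.0
45.0 mid 11.9 top 29.2 w 34.5 z 142.1
55.0 mid 17.7 top 35.7 w 35.9 z 142.2
tip y -18.799290658556448
[522.251 112.802 153.117   2.248] [521.94091858 113.10518386 153.           2.2486308 ]
1 0.006 -0.038 0.001 0.0 0.0 0.006 ; [519.596 111.278 153.      2.211]
1 0.008 -0.071 0.001 0.0 0.0 0.012 ; [517.416 109.705 153.      2.176]
1 0.01 -0.104 0.001 0.0 0.0 0.017 ; [515.277 108.253 153.      2.144]
1 0.014 -0.141 0.001 0.0 0.0 0.022 ; [512.757 106.651 153.      2.112]
1 0.019 -0.174 0.001 0.0 0.0 0.025 ; [510.421 105.246 153.      2.089]
1 0.025 -0.213 0.001 0.0 0.0 0.028 ; [507.678 103.676 153.      2.07 ]
1 0.032 -0.249 0.001 0.0 0.0 0.03 ; [505.143 102.28  153.      2.059]
1 0.039 -0.288 0.001 0.0 0.0 0.031 ; [502.341 100.781 153.      2.054]
1 0.047 -0.328 0.001 0.0 0.0 0.031 ; [499.451  99.262 153.      2.052]
```

Emit:
step_arm(series="1 0.003 -0.038 0 0 0 0.006; 1 0.005 -0.071 0 0 0 0.012; 1 0.007 -0.104 0 0 0 0.017; 1 0.011 -0.141 0 0 0 0.022; 1 0.016 -0.174 0 0 0 0.025; 1 0.016 -0.174 0 0 0 0.025; 1 0.016 -0.174 0 0 0 0.025")

```text
time: 21.5
tool_pos: [510.7, 105.1, 153.1]
tcp_rot: [3.141, 0.0, 2.091]
contact_force: [-0.2, 0.7, -3.0]
grip_width: 29.9
finger_force: 30.0
```

```bash
python3 - <<'E'
from rel import *
o,p=rodrel(-80,60,5)
for n in ['home','bend_start']:
    for r in models.pinpoint(p,n)[:1]: print(n,r['p'],r['position'],at_z(p,r['position'],130,T_wc(p,o)))
E
```

```text
roll centre tool x,z [-1.01 22.79] 8847 faces y [-23.4  23.7]
21.5 [510.69 105.08 153.1 ] [3.1414e+00 1.0000e-04 2.0913e+00] F [-0.2  0.7 -3. ] M [ 0.07 -0.09 -0.05]
-47.5 mid -1.0 top 3.1 w 8.2 z 141.8
-42.5 mid 3.0 top 11.1 w 16.2 z 142.2
-37.5 mid 3.7 top 12.6 w 17.7 z 142.0
-32.5 mid 5.0 top 12.6 w 15.1 z 141.3
-27.5 mid 5.8 top 12.1 w 12.6 z 140.6
-22.5 mid 6.6 top 12.1 w 11.0 z 139.4
-17.5 mid 7.3 top 11.6 w 8.5 z 138.9
22.5 mid 8.8 top 15.0 w 12.5 z 140.3
27.5 mid 8.7 top 17.0 w 16.5 z 141.3
32.5 mid 8.9 top 19.4 w 20.9 z 141.8
37.5 mid 9.8 top 22.8 w 25.8 z 142.1
42.5 mid 10.7 top 26.6 w 31.7 z 142.2
47.5 mid 13.3 top 30.8 w 34.9 z 142.1
52.5 mid 17.0 top 35.0 w 36.0 z 142.0
57.5 mid 20.6 top 39.1 w 37.0 z 142.1
tip y -18.994873033783463
home 0.71 [248.0, 284.9] [480.50205067  88.46509296 130.        ]
```

Emit:
step_arm(series="1 0 -0.04 0 0 0 0.003; 1 0 -0.08 0 0 0 0.005; 1 0 -0.12 0 0 0 0.006; 1 0.001 -0.16 0 0 0 0.007; 1 0.002 -0.2 0 0 0 0.007; 1 0.002 -0.2 0 0 0 0.007; 1 0.002 -0.2 0 0 0 0.007")

```text
time: 22.35
tool_pos: [496.7, 97.2, 153.1]
tcp_rot: [3.141, 0.0, 2.047]
contact_force: [0.8, -0.7, -2.7]
grip_width: 29.7
finger_force: 30.0
```

```bash
sed -i 's/Cw\[...,0\]>470/Cw[...,0]>400/' rel.py; python3 - <<'E'
from rel import *
o,p=rodrel(-60,60,5); M=np.array(p['mount']); C=cloud(p,M); save(p,'w6.png')
zw=o['tool_pos'][2]-C[...,2]
m=(p['depth']>0)&(zw>144.5)&(zw<152)&(C[...,1]<-20)&(C[...,1]>-90)&(abs(C[...,0])<25)
q=C[m]; print(len(q),'collar y',np.percentile(q[:,1],[1,50,99]) if len(q) else '')
E
```

```text
roll centre tool x,z [-0.97 22.8 ] 8861 faces y [-23.2  23.3]
22.35 [496.7   97.25 153.11] [3.1414e+00 2.0000e-04 2.0470e+00] F [ 0.8 -0.7 -2.7] M [ 0.01 -0.16  0.02]
-57.5 mid 5.8 top 16.6 w 21.6 z 142.0
-52.5 mid 5.5 top 16.1 w 21.1 z 148.7
-47.5 mid 7.0 top 19.0 w 24.1 z 149.1
-42.5 mid 7.4 top 20.0 w 25.0 z 149.1
-37.5 mid 7.4 top 20.0 w 25.0 z 148.2
-32.5 mid 8.7 top 20.0 w 22.4 z 140.7
-27.5 mid 5.6 top 11.6 w 12.1 z 140.3
-22.5 mid 6.6 top 11.6 w 10.0 z 139.4
-17.5 mid 7.4 top 11.6 w 8.5 z 139.4
22.5 mid 7.4 top 12.1 w 9.5 z 139.1
27.5 mid 6.8 top 13.1 w 12.5 z 140.1
32.5 mid 6.5 top 14.6 w 16.1 z 141.2
37.5 mid 6.5 top 16.5 w 20.1 z 141.9
42.5 mid 6.9 top 19.0 w 24.1 z 142.0
47.5 mid 8.4 top 21.8 w 27.0 z 142.1
52.5 mid 10.0 top 25.2 w 30.3 z 141.9
57.5 mid 12.4 top 29.4 w 34.0 z 142.2
tip y -19.040636937698476
585 collar y [-46.57996148 -40.52482834 -34.70965751]
```

View pics/w6.png

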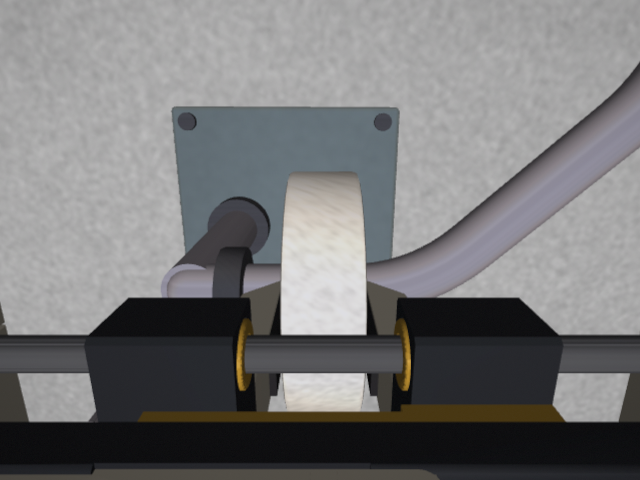

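The roll is on the inner leg with yaw aligned; the collar face is at about column 248, roughly 19 mm ahead. I approach and feel for it.

Emit:
step_arm(series="1 0 -0.04 0 0 0 0; 1 0 -0.08 0 0 0 0; 1 0 -0.12 0 0 0 0; 1 0 -0.16 0 0 0 0; 1 0 -0.19 0 0 0 0; 1 0 -0.212 0 0 0 0; 1 0 -0.212 0 0 0 0; 1 0 -0.212 0 0 0 0")

```text
time: 23.2
tool_pos: [481.7, 89.5, 153.1]
tcp_rot: [3.141, 0.0, 2.047]
contact_force: [-0.7, 0.2, -3.6]
grip_width: 29.8
finger_force: 30.0
```

Emit:
step_arm(series="1 0 -0.006 0 0 0 0; 1 0 -0.012 0 0 0 0; 1 0 -0.012 0 0 0 0")

```text
time: 23.5
tool_pos: [480.7, 89.1, 153.0]
tcp_rot: [-3.141, 0.0, 2.047]
contact_force: [0.5, -0.7, -4.2]
grip_width: 30.1
finger_force: 30.0
```

```bash
python3 - <<'E'
from rel import *
o,p=rodrel(-40,60,10); M=np.array(p['mount']); C=cloud(p,M)
zw=o['tool_pos'][2]-C[...,2]
m=(p['depth']>0)&(zw>144.5)&(zw<152)&(C[...,1]<-10)&(C[...,1]>-90)&(abs(C[...,0])<25)
q=C[m]; print(len(q),'collar y',np.percentile(q[:,1],[1,50,99]) if len(q) else '')
E
```

```text
roll centre tool x,z [-0.95 22.79] 8828 faces y [-24.   23.3]
23.5 [480.71  89.07 152.98] [-3.1415  0.      2.047 ] F [ 0.5 -0.7 -4.2] M [ 0.06 -0.13  0.01]
-35.0 mid 5.6 top 16.1 w 21.1 z 147.1
-25.0 mid 9.6 top 19.5 w 19.9 z 147.2
-15.0 mid 11.6 top 19.5 w 15.8 z 144.5
25.0 mid 5.9 top 11.2 w 10.6 z 139.7
35.0 mid 4.1 top 11.7 w 15.2 z 141.2
45.0 mid 4.3 top 13.6 w 18.7 z 141.8
55.0 mid 6.2 top 17.5 w 22.6 z 142.1
tip y -18.33133066327989
215 collar y [-28.77241512 -24.33865747 -17.62907648]
```

Emit:
step_arm(series="1 0 -0.008 0 0 0 0; 1 0 -0.008 0 0 0 0; 1 0 -0.008 0 0 0 0")

```text
time: 23.85
tool_pos: [480.2, 88.8, 153.0]
tcp_rot: [-3.142, 0.0, 2.047]
contact_force: [-0.8, -0.5, -2.2]
grip_width: 29.7
finger_force: 30.0
```

Emit:
step_arm(series="1 0 -0.007 0 0 0 0; 1 0 -0.007 0 0 0 0; 1 0 -0.007 0 0 0 0")

```text
time: 24.15
tool_pos: [479.6, 88.5, 153.0]
tcp_rot: [-3.142, 0.0, 2.047]
contact_force: [-0.0, -0.5, -3.2]
grip_width: 29.9
finger_force: 30.0
```

Emit:
step_arm(series="1 0 -0.006 0 0 0 0; 1 0 -0.006 0 0 0 0; 1 0 -0.006 0 0 0 0")

```text
time: 24.45
tool_pos: [479.2, 88.3, 153.0]
tcp_rot: [-3.142, 0.0, 2.047]
contact_force: [-0.2, -1.1, -2.6]
grip_width: 29.8
finger_force: 30.0
```

Emit:
step_arm(series="1 0 -0.006 0 0 0 0; 1 0 -0.006 0 0 0 0; 1 0 -0.006 0 0 0 0")

```text
time: 24.75
tool_pos: [478.8, 88.1, 153.0]
tcp_rot: [-3.142, 0.0, 2.047]
contact_force: [0.3, 1.1, -3.0]
grip_width: 29.9
finger_force: 30.0
```

Emit:
step_arm(series="1 0 -0.006 0 0 0 0; 1 0 -0.006 0 0 0 0; 1 0 -0.006 0 0 0 0")

```text
time: 25.05
tool_pos: [478.4, 87.8, 153.0]
tcp_rot: [-3.142, 0.0, 2.047]
contact_force: [-0.5, -0.8, -3.2]
grip_width: 30.1
finger_force: 30.0
```

Emit:
step_arm(series="1 0 -0.006 0 0 0 0; 1 0 -0.006 0 0 0 0; 1 0 -0.006 0 0 0 0")

```text
time: 25.35
tool_pos: [478.1, 87.7, 153.0]
tcp_rot: [3.141, 0.0, 2.047]
contact_force: [0.6, 1.1, -3.5]
grip_width: 30.1
finger_force: 30.0
```

Emit:
step_arm(series="1 0 -0.006 0 0 0 0; 1 0 -0.006 0 0 0 0; 1 0 -0.006 0 0 0 0")

```text
time: 25.65
tool_pos: [478.0, 87.6, 153.1]
tcp_rot: [3.14, 0.0, 2.047]
contact_force: [3.7, 2.9, -5.7]
grip_width: 29.8
finger_force: 30.0
```

Emit:
step_arm(series="1 0 -0.006 0 0 0 0; 1 0 -0.006 0 0 0 0; 1 0 -0.006 0 0 0 0")

```text
time: 25.95
tool_pos: [478.0, 87.6, 153.1]
tcp_rot: [3.139, 0.0, 2.047]
contact_force: [4.7, 3.4, -6.7]
grip_width: 29.8
finger_force: 30.0
```

```bash
python3 - <<'E'
from rel import *
o,p=rodrel(-40,60,10); save(p,'w7.png')
E
```

```text
roll centre tool x,z [-0.92 22.83] 8849 faces y [-24.   23.3]
25.95 [477.98  87.61 153.13] [3.1394e+00 3.0000e-04 2.0469e+00] F [ 4.7  3.4 -6.7] M [ 0.67 -1.11 -0.1 ]
-35.0 mid 5.7 top 16.6 w 21.6 z 141.5
-25.0 mid 9.8 top 19.9 w 20.4 z 146.8
-15.0 mid 11.8 top 19.9 w 16.3 z 144.9
25.0 mid 6.1 top 11.6 w 11.1 z 139.5
35.0 mid 4.0 top 11.6 w 15.2 z 141.1
45.0 mid 4.0 top 13.1 w 18.2 z 141.8
55.0 mid 5.7 top 16.5 w 21.6 z 142.2
tip y -18.334521623892204
```

Contact with the collar at about 5 N. I ease off, lower slightly, open a little and rise.

Emit:
step_arm(series="1 0 0.01 0 0 0 0; 1 0 0.01 0.008 0 0 0; 1 0 0.01 0.015 0 0 0; 1 0 0.01 0.015 0 0 0")

```text
time: 26.4
tool_pos: [478.1, 87.5, 152.1]
tcp_rot: [3.141, 0.001, 2.047]
contact_force: [3.8, 0.9, -0.5]
grip_width: 29.9
finger_force: 30.0
```

Emit:
step_arm(series="-0.1 0 0 0 0 0 0; -0.1 0 0 0 0 0 0; -0.1 0 0 0 0 0 0; -0.1 0 0 0 0 0 0; -0.1 0 0 0 0 0 0; -0.1 0 0 0 0 0 0")

```text
time: 27.0
tool_pos: [477.7, 87.5, 151.8]
tcp_rot: [-3.141, 0.0, 2.047]
contact_force: [0.0, -0.6, 0.5]
grip_width: 50.6
finger_force: 0.0
```

Emit:
step_arm(series="-0.1 0 0 -0.1 0 0 0; -0.1 0 0 -0.4 0 0 0; -0.1 0 0 -0.8 0 0 0; -0.1 0 0 -1 0 0 0; -0.1 0 0 -1 0 0 0; -0.1 0 0 -1 0 0 0")

```text
time: 27.6
tool_pos: [477.6, 87.6, 231.7]
tcp_rot: [3.142, 0.0, 2.047]
contact_force: [0.5, 0.2, -0.0]
grip_width: 50.5
finger_force: 0.0
```

```bash
python3 - <<'E'
from h import *
o=readout.get_obs(); print(o['time'],o['tool_pos'],o['contact_force'])
p=vision.capture('wrist'); T=T_wc(p,o); C=cloud(p,T); save(p,'w8.png')
z=C[...,2]; m=(p['depth']>0)&(z>160)&(z<195)&(np.hypot(C[...,0]-478,C[...,1]-87)<60)
q=C[m]; print(len(q),np.percentile(q[:,2],99.5)); r=cv2.minAreaRect(q[:,:2].astype(np.float32)); print(r)
E
```

```text
27.6 [477.60345228  87.55728352 231.6539215 ] [ 0.51701882  0.22850452 -0.04419696]
7694 182.98988761110456
((479.3907775878906, 87.85773468017578), (30.028270721435547, 88.40568542480469), 27.157373428344727)
```

View pics/w8.png

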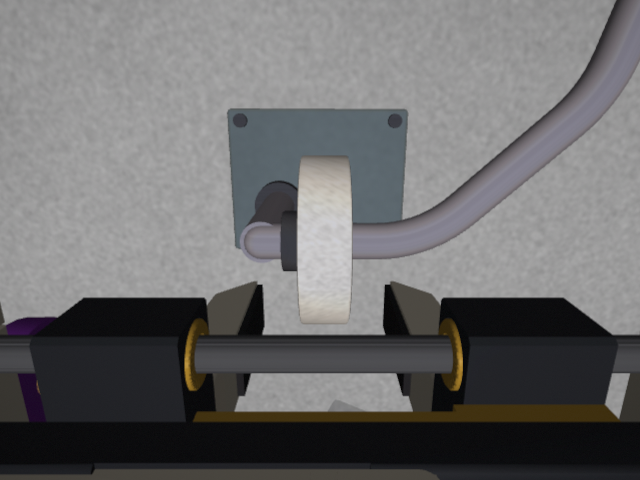

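The roll hangs on the inner leg, columns 298–352, touching the collar at (290,240), with the fingers clear above it.

```bash
python3 -c "
from plant import order; print(order.close_job())"
```

```text
the job is handed in; nothing more can be done
None
```

The label roll hangs on the dispenser arm against the collar, the gripper is clear of it, and the job was handed in after about 28 s of robot time; contact readings against the arm and collar stayed below about 10 N, and nothing else on the table was handled.

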